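# Load the cleaning machine's basket holder, lock its bayonet lid and set it to run

## Robot

A 6-joint arm with a two-finger parallel gripper is mounted at the origin on the work surface. World frame = base frame: x ahead of the robot, y to its left, z up, the work surface at z = 0. Lengths are in m, angles in rad, forces in N, time in s.
With the tool pointing down it reaches from about 0.3 to 0.75 m from the base axis. Payload 8.5 kg.
Tool frame: the origin (TCP) lies at the very end of the fingers, on their centre line; the grasp point (between the pads) lies 19 mm behind it; z points along the fingers, y is the direction in which the jaws open and shut (so a half turn about z gives the same grasp; the last joint's range is limited). The gripper opens to 88 mm and grips with 3 to 60 N. Pads are 18 mm wide; open, the fingers measure 123 mm over their backs; the gripper's body (75 mm by 187 mm) begins 45 mm behind the grasp point.
Start: joints at [-1.317, 0.381, 1.297, -0, 1.464, -0.215], TCP at [0.248, -0.491, 0.239] pointing down, gripper open.
Joint ranges: [-3.11, 3.11], [-0.89, 2.33], [0.22, 2.48], [-1.42, 4.56], [0.17, 2.85], [-2.88, 2.88]. Speed limits (rad/s): [2.39, 2.39, 3.14, 3.14, 3.14, 3.14].

## Interface

Orientations are given as a rotation vector (axis times angle).
In Python, from workcell import ctrl, vision, models gives the robot as it stands. The module is installed in compiled form; this text tells all that it offers.
- The arm moves only by the tool move_arm, never from a script. Its argument "commands" is a list of rows, each an object with "grip": the finger opening in m, from 0 to 0.0881; "dp": the shift along the tool's x, y, z in m, a list of three; "rot": the turn, a rotation vector about the tool's x, y, z in degrees, a list of three. In form: [{"grip": grip, "dp": [dx, dy, dz], "rot": [rx, ry, rz]}, ...]. A call has 1 to 20 rows; each row shifts and turns the commanded pose from where the row before left it, along the tool's axes as they then stand; what a row does not reach is not made up. A row lasts 1/12 s, in which the tool goes at most 41.7 mm and 7.16 degrees, less where a joint would pass 70% of its speed; a pose out of reach is approached as far as the arm can. A call with a gripper value outside its range is refused whole. The fingers move at their own pace and stop on an object; "newtons" is the grip in N (left out, the last holds). Time passes only in rows, so rows that do not move let the fingers close. It gives the time, the measured TCP pose, the force and the opening at its end, in the units of the state.
- ctrl.observe(): the state, without advancing time (a new reading comes with each control period).
- vision.capture(name): name is "scene" or "top"; returns the picture (420x560x3 uint8, red, green, blue); there is no depth.
- vision.get_calibration(name): a dict with "vfov" (degrees; the focal length in pixels is half the picture's height over the tangent of half this angle, whatever the lens; pixels are square), "cx", "cy" (the principal point, pixels), "k1" (the pictures are not rectified: a ray, as slopes to the right and down, at radius r is drawn at 1 + k1 r^2 times it, then the intrinsics apply), "view" (4x4, takes a point from world to camera coordinates). Camera axes: x right, y down, z forward; pixel columns grow to the right and rows downward; lengths in m; the calibration is good to about 2 mm. A picture is of the moment at which its call begins. get_calibration takes no time and is no camera call.
- ctrl.sign_off(): hands the job in, once; it reports no verdict.
Trained networks look in the newest picture that a camera, given by its name, has taken for a name from the list of things; names that differ only in an ending like _2 or _b are one class to them, and where a whole thing is asked for, a point or a joint stands for the part that bears it (a point fixed in the world has none). Each returns a list of dicts, best first, with "score" (0 to 1); they miss things now and then, are a little off and sometimes report something else, mostly with a low value. They report only what shows in the picture. A call takes as long as a camera call. They do not tell look-alikes from the thing itself.
- models.find_in(camera, label): "extent" ([left, top, right, bottom] in pixels, round what is visible of it).
- models.outline_of(camera, label): "mask" (420x560 bool, what is visible of it) and "extent" ([left, top, right, bottom] in pixels, round what is visible of it).
The state is a dict: "time_s": time; "qpos": joint angles; "dq": joint speeds; "joint_efforts": joint torques, N m; "eef_pos": TCP position; "tool_rot": TCP orientation; "ft_force": force on the tool from outside, world axes, zero at the start; "torque": the same for the moment, N m; "finger_gap": opening from 0.0 (shut) to 1.0 (fully open).
Only numpy, scipy, OpenCV 4.12 (cv2) and the standard library are available. Lean on these libraries where they do the work, as an engineer would, in place of code of your own. Each camera call takes 0.05 s, during which the arm holds its last target. There are 200 camera calls.

## Task

Load the parts-cleaning machine: its holder stands empty with the lid locked on, so press the lid down against its spring, turn it back anticlockwise, lift it off and set it aside on the bench. Stand every small-parts basket upright in the row that fits it, the large ones in the wide row and the small ones in the narrow row, then put the lid back, push it down, turn it about a quarter turn clockwise and let it spring up into its lock, and only then push the black drive selector all the way to its far end stop. Leave the loupe and the movement holder where they are.

Things in the scene. Friction and masses are not known exactly. Their poses are not given: they have to be found in the camera images.
- holder (a point): Basket holder of the cleaning machine (white housing, steel deck 250 x 300 mm, 50 mm above the bench; fixed). Point: middle of the holder's round floor plate (diameter 176 mm, 68 mm above the bench), on the axis of its post. x, y, z are the machine's axes, z up, x away from the robot. Two rows for baskets run along x, either side of the post.
- wide_row (a point): Middle of the floor of the wide row: 41 mm clear width, 136 mm long along the holder's x, fenced by steel strips 6 mm high, 3 mm thick. It lies 41.5 mm to the holder's +y. Holds up to three large baskets; 48 mm apart leaves room for fingers that close along the row.
- narrow_row (a point): Middle of the floor of the narrow row: 31 mm clear width, 136 mm long along the holder's x, same strips 6 mm high. It lies 36.5 mm to the holder's -y. Holds up to three small baskets, 48 mm apart. A large basket does not fit between its strips.
- lugs (a point): Top of the upright post (diameter 22 mm), on its axis, 66 mm above the holder's floor. Its two bayonet lugs are a flat cross bar along the holder's x: 42 mm long, 9 mm wide, 7 mm thick, from 59 to 66 mm above the floor.
- collar (a joint): How far the black sprung collar round the post (diameter 38 mm) is pressed down, in m: 0 free, its top 60 mm above the holder's floor; 0.012 at its stop. The spring takes 4 N to start and 11 N at the stop.
- lid_bar (a point): Centre of the lid's black bar handle (76 mm long along the lid's x, 10 mm wide, 14 mm high, on a steel upright at each end, 68 mm apart). The lid, about 0.28 kg, is an aluminium disc 145 mm across, 5 mm thick; this point is on its axis, 43 mm above its underside. z is up. It starts locked on the holder; the bench to the right of the machine has room to lay it flat.
- lid_hole (a point): Centre of the lid's keyhole, on its underside: a 25 mm square hole with a slot 47 x 14 mm along the lid's x. The lid goes on with its bar in line with the lugs, either way round, within 5 degrees; it then rests on the free collar with this point 60 mm above the holder's floor. The stop under the spring is at 48 mm.
- lid: The lid (origin as lid_hole). Pressed until that point is below 51 mm over the holder's floor, it turns clockwise seen from above by 80 degrees to a stop (play 3 degrees); the other way it is blocked. Near the end the lugs cross a detent rib 3 mm high; let go, the spring lifts the lid and they drop behind it: home at 54 mm, bar crosswise. It comes off the same way back.
- large1_stem (a point): Small-parts basket, large size: closed perforated steel pan 36 mm across and 18 mm high, with a round upright stem on its top, 10 mm thick and 26 mm high (44 mm over all, about 60 g). Point on the stem's axis, 38 mm above the underside, 20 mm above the pan's top, 6 mm below the stem's top. May be absent.
- small1_stem (a point): Small-parts basket, small size: closed perforated steel pan 26 mm across and 18 mm high, with a round upright stem on its top, 10 mm thick and 26 mm high (44 mm over all, about 40 g). Point on the stem's axis, 38 mm above the underside, 20 mm above the pan's top, 6 mm below the stem's top. May be absent.
- large2_stem (a point): Small-parts basket, large size: closed perforated steel pan 36 mm across and 18 mm high, with a round upright stem on its top, 10 mm thick and 26 mm high (44 mm over all, about 60 g). Point on the stem's axis, 38 mm above the underside, 20 mm above the pan's top, 6 mm below the stem's top. May be absent.
- small2_stem (a point): Small-parts basket, small size: closed perforated steel pan 26 mm across and 18 mm high, with a round upright stem on its top, 10 mm thick and 26 mm high (44 mm over all, about 40 g). Point on the stem's axis, 38 mm above the underside, 20 mm above the pan's top, 6 mm below the stem's top. May be absent.
- large3_stem (a point): Small-parts basket, large size: closed perforated steel pan 36 mm across and 18 mm high, with a round upright stem on its top, 10 mm thick and 26 mm high (44 mm over all, about 60 g). Point on the stem's axis, 38 mm above the underside, 20 mm above the pan's top, 6 mm below the stem's top. May be absent.
- small3_stem (a point): Small-parts basket, small size: closed perforated steel pan 26 mm across and 18 mm high, with a round upright stem on its top, 10 mm thick and 26 mm high (44 mm over all, about 40 g). Point on the stem's axis, 38 mm above the underside, 20 mm above the pan's top, 6 mm below the stem's top. May be absent.
- selector (a joint): Position of the drive selector in m along its 60 mm track on the machine's deck: it grows as the grip slides along the machine's +x, away from the robot; 0.06 is the far end stop. It takes about 2 N and stays where it is left.
- selector_top (a point): Middle of the top face of the selector's black upright grip (20 mm along the track, 28 mm across it, 40 mm high above its track; its top is 54 mm above the deck, 104 mm above the bench). It lies on the deck at the right of the holder, 160 mm from the post's axis. Axes: its y is the direction of sliding.
- loupe: Bystander: black eye loupe, 42 mm across, 36 mm high, origin under its middle.
- movement: Bystander: clear movement holder with a dial on it, 64 mm across its screws, 22 mm high, origin under its middle.
There are look-alikes about, which are no part of the job. Leave any blue, pink or red look-alike of the part that bears large2_stem alone.

How it is judged:
By the outcome, as a careful person would: the job done as asked, in the order asked, and still so for the second after the job is handed in, with the robot touching nothing.
Of large1, small1, large2, small2, large3, small3 only 3 to 5 are there at a start; the rules pass over those that are not, and their reading is None.
At some moment in a run one of large1, small1, large2, small2, large3, small3 may be knocked a few centimetres aside while the robot is not near it.
Once in a run the grip may slacken for a moment while it holds something.
It also fails if it takes over 208 s, if anything falls off the work surface, if the arm or the gripper's body presses on something with over 40 N, if the wrist force passes 120 N, or if a joint passes its speed limit or range.

## Working session

There is one attempt and no reset: what is moved stays moved. The work goes in short steps, Python scripts to look and compute and a tool call to move; the robot and the scene stay as the last step left them, time stands still between calls to the robot, and variables do not carry over. Pictures are saved under pics/ and viewed, about 12 in all and at most 16, crops included, and the job is handed in when it is done.

Besides the shell and the picture viewer there is one more tool, called after "Call:" as name(argument=value, ...) on one line, values as JSON. move_arm: Moves the arm, as the interface text tells. Its arguments: {"type":"object","properties":{"commands":{"type":"array"},"newtons":{"type":"number"}},"required":["commands"]}

```bash
mkdir -p pics
cat > h.py <<'E'
import numpy as np, cv2
from workcell import ctrl, vision, models
def cal(n):
    c=vision.get_calibration(n); f=210/np.tan(np.radians(c["vfov"])/2); return c,f,np.array(c["view"])
def proj(n,P):
    c,f,V=cal(n); p=V[:3,:3]@np.asarray(P,float)+V[:3,3]; s=p[:2]/p[2]; s=s*(1+c["k1"]*(s@s)); return np.array([c["cx"],c["cy"]])+f*s
def ray(n,uv):
    c,f,V=cal(n); d=(np.asarray(uv,float)-[c["cx"],c["cy"]])/f; s=d.copy()
    for _ in range(20): s=d/(1+c["k1"]*(s@s))
    R=V[:3,:3]; return -R.T@V[:3,3], R.T@np.array([s[0],s[1],1.])
def at_z(n,uv,z):
    o,d=ray(n,uv); return o+d*(z-o[2])/d[2]
def tri(pairs):
    A=np.zeros((3,3));b=np.zeros(3)
    for n,uv in pairs:
        o,d=ray(n,uv); d/=np.linalg.norm(d); M=np.eye(3)-np.outer(d,d);A+=M;b+=M@o
    return np.linalg.solve(A,b)
def save(name,img,box=None,k=1):
    if box: img=img[box[1]:box[3],box[0]:box[2]]
    if k!=1: img=cv2.resize(img,None,fx=k,fy=k,interpolation=cv2.INTER_CUBIC)
    cv2.imwrite(f"pics/{name}.png",img[:,:,::-1])
E
python3 - <<'E'
from h import *
np.set_printoptions(precision=4,suppress=True)
T=vision.capture("top");save("top0",T);S=vision.capture("scene");save("scene0",S)
for n in ["top","scene"]:
    c,f,V=cal(n);print(n,f,c["cx"],c["cy"],c["k1"],-V[:3,:3].T@V[:3,3])
    for l in ["holder","lid_bar","lid_hole","lid","large1_stem","small1_stem","selector_top","selector","loupe","movement"]:
        print(l,[(np.round(d["extent"]).astype(int).tolist(),round(d["score"],2)) for d in models.find_in(n,l)])
print(ctrl.observe())
E
```

```text
top 524.8794745907808 271.8995498753856 217.77867892618406 -0.08302040374965415 [0.3936 0.0095 1.5249]
holder [([237, 135, 346, 223], 0.86)]
lid_bar [([248, 146, 298, 203], 0.86), ([235, 133, 343, 227], 0.7)]
lid_hole [([246, 147, 296, 204], 0.97)]
lid [([248, 145, 300, 200], 0.57)]
large1_stem []
small1_stem []
selector_top [([347, 248, 365, 265], 0.62), ([328, 184, 337, 194], 0.46)]
selector []
loupe [([163, 271, 178, 285], 0.51)]
movement [([347, 248, 364, 264], 0.55)]
scene 467.976723442502 282.4804883066103 206.4209565068064 -0.1574169917524383 [1.096  0.1873 0.9286]
holder [([170, 209, 335, 347], 0.98)]
lid_bar [([240, 225, 307, 288], 0.58)]
lid_hole [([238, 226, 311, 290], 0.89)]
lid [([240, 224, 307, 287], 0.67)]
large1_stem []
small1_stem []
selector_top [([202, 228, 218, 247], 0.66), ([128, 233, 135, 248], 0.23), ([169, 211, 334, 346], 0.16)]
selector [([417, 278, 436, 300], 0.7), ([204, 224, 217, 247], 0.51)]
loupe [([170, 211, 332, 347], 0.66), ([413, 203, 432, 221], 0.57), ([374, 253, 391, 276], 0.56)]
movement [([206, 180, 227, 194], 0.57), ([173, 212, 336, 342], 0.45)]
{'time_s': 1.1, 'qpos': array([-1.3173,  0.3806,  1.2974,  0.    ,  1.4636, -0.2153]), 'dq': array([ 0.0008, -0.002 , -0.0003, -0.0017, -0.0011, -0.0003]), 'joint_efforts': array([ -0.0008, -43.7807, -22.4732,   0.0713,   0.0314,   0.    ]), 'eef_pos': array([ 0.2485, -0.4906,  0.2388]), 'tool_rot': array([-3.0557, -0.7296, -0.    ]), 'ft_force': array([-0.3924, -0.0064,  0.483 ]), 'torque': array([ 0.006 , -0.0015,  0.011 ]), 'finger_gap': 0.9967454675570284}
```

View pics/top0.png

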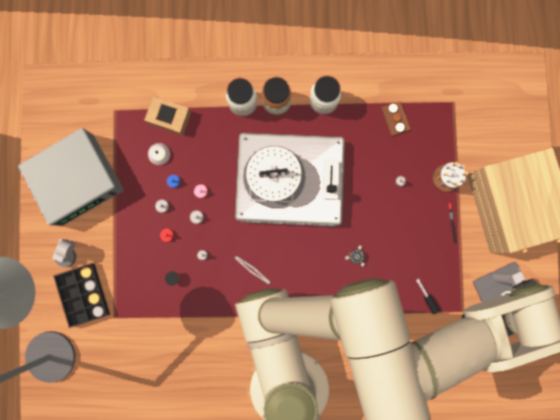

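View pics/scene0.png

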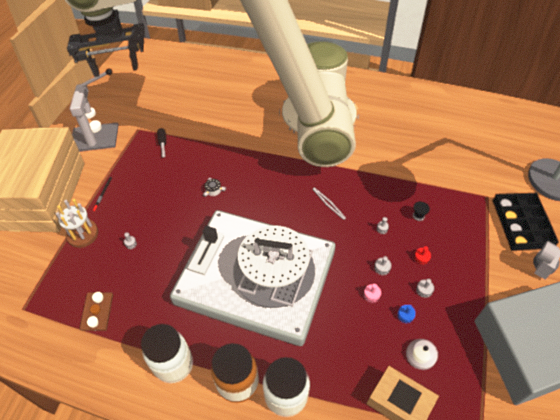

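The top view shows the machine at about (290,180) with the lid on. Steel basket candidates in top are (162,206), (196,217), (202,255) and (401,181). Blue (173,181), pink (200,191) and red (167,235) are look-alikes, and the white pot at (160,153) is something else. Next is one enlarged crop.

Run:
```python
from h import *
np.set_printoptions(precision=4,suppress=True)
T=cv2.imread("pics/top0.png")[:,:,::-1];S=cv2.imread("pics/scene0.png")[:,:,::-1]
r=lambda im,b,k:cv2.resize(im[b[1]:b[3],b[0]:b[2]],None,fx=k,fy=k,interpolation=cv2.INTER_CUBIC)
a=r(T,(145,140,225,290),4) #320x600
b=r(S,(350,190,450,310),4) #400x480
c=r(T,(390,170,415,195),4); d=r(S,(115,225,145,255),4) #
out=np.zeros((600,800,3),np.uint8); out[:600,:320]=a; out[:480,320:720]=b; out[480:580,320:420]=c; out[480:600,430:550]=d
save("crop1",out)
r2=np.zeros((600,800,3),np.uint8); q=r(T,(230,125,350,235),4); r2[:440,:480]=q; q=r(S,(220,215,320,295),3.2); r2[:256,480:800]=q; q=r(S,(165,205,265,305),3.2); r2[256:576,480:800]=q
save("crop2",r2)
```

```text
(no output)
```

View pics/crop1.png

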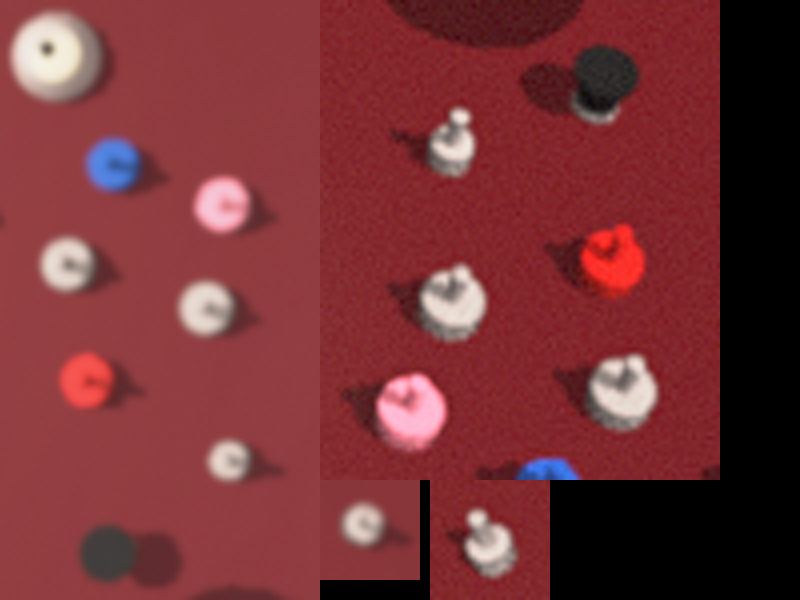

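View pics/crop2.png

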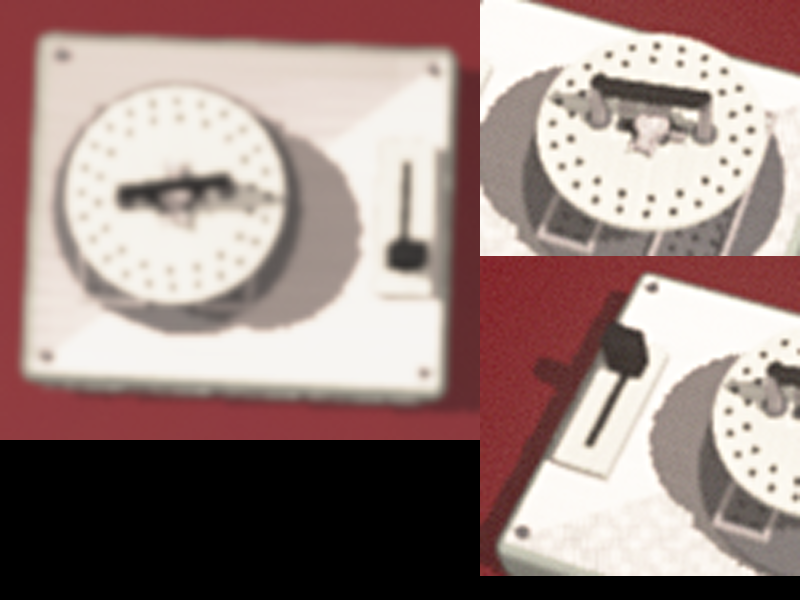

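Steel baskets identified. The two large pans at top (162,206) and (196,217) are as wide as the coloured ones. The two small ones are at (202,255) and (401,181). The lid bar is about 81° from the machine's x, which matches the locked state, and the selector is at its near end. Now the positions.

```bash
cat > meas.py <<'E'
from h import *
np.set_printoptions(precision=4,suppress=True)
def blob(n,T,uv,r=10):
    u,v=map(int,uv);im=T[v-r:v+r+1,u-r:u+r+1].astype(float)
    m=((im[:,:,1]>105)).astype(np.uint8)
    k,l,st,c=cv2.connectedComponentsWithStats(m); i=1+np.argmax(st[1:,4])
    return c[i]+[u-r,v-r],st[i,4]
E
python3 - <<'E'
from meas import *
T=cv2.imread("pics/top0.png")[:,:,::-1]
st={"L1":((162,206),(428.8,280.8)),"L2":((196,217),(385.2,258)),"S1":((202,255),(384.5,219.2)),"S2":((401,181),(127,234.5))}
for k,(t,s) in st.items():
    c,a=blob("top",T,t); p=at_z("top",c,.018); q=at_z("scene",s,.042); print(k,c,a,"pan@.018",p,"scene stemtop",q)
o=lambda x,y:(230+x/4-.4,125+y/4-.4)
sc=[at_z("top",o(*p),.05) for p in [(62,55),(434,69),(424,373),(46,356)]]
print(*sc); e=np.mean(sc,0);print("centre",e)
yv=(sc[0]-sc[1]+sc[3]-sc[2])/2;xv=(sc[0]-sc[3]+sc[1]-sc[2])/2
print("yaw",np.degrees(np.arctan2(-yv[0],yv[1])),np.degrees(np.arctan2(xv[1],xv[0])),np.linalg.norm(xv),np.linalg.norm(yv))
print("lid disc",at_z("top",o(175,194),.127))
a=at_z("top",o(118,195),.172);b=at_z("top",o(232,182),.172);print("bar",a,b,(a+b)/2,np.linalg.norm(a-b),np.degrees(np.arctan2(*(a-b)[1::-1])))
s=lambda x,y:(220+(x-480)/3.2,215+y/3.2)
a2=at_z("scene",s(593,82),.172);b2=at_z("scene",s(709,97),.172);print("bar scene",a2,b2,(a2+b2)/2,np.degrees(np.arctan2(*(a2-b2)[1::-1])))
print("sel top",at_z("top",o(407,250),.104), at_z("scene",(165+(622-480)/3.2,205+(345-256)/3.2),.104))
E
```

```text
L1 [161.0134 205.5034] 149 pan@.018 [0.5342 0.3584 0.018 ] scene stemtop [0.5335 0.3623 0.042 ]
L2 [195.7727 216.526 ] 154 pan@.018 [0.4999 0.257  0.018 ] scene stemtop [0.4989 0.2603 0.042 ]
S1 [201.5814 254.5814] 86 pan@.018 [0.3898 0.2414 0.018 ] scene stemtop [0.3904 0.2442 0.042 ]
S2 [400.1071 180.4405] 84 pan@.018 [ 0.5919 -0.336   0.018 ] scene stemtop [ 0.5921 -0.333   0.042 ]
[0.7182 0.1083 0.05  ] [ 0.7019 -0.1562  0.05  ] [ 0.4855 -0.1428  0.05  ] [0.5032 0.1231 0.05  ]
centre [ 0.6022 -0.0169  0.05  ]
yaw -3.6623732586270528 -3.7402501218837094 0.21616795892545146 0.26574732966280296
lid disc [0.6047 0.0287 0.127 ]
bar [0.5981 0.0651 0.172 ] [ 0.6049 -0.0091  0.172 ] [0.6015 0.028  0.172 ] 0.07456968240512732 95.2507620364799
bar scene [ 0.6117 -0.0024  0.172 ] [0.6039 0.0688 0.172 ] [0.6078 0.0332 0.172 ] -83.7976969685366
sel top [ 0.5662 -0.128   0.104 ] [ 0.5747 -0.1217  0.104 ]
```

```bash
cat > plan.py <<'E'
# python3 plan.py x y z phi [x y z phi ...]: identical row to repeat N times for each leg (phi: world angle of tool x, deg)
import sys, numpy as np
from scipy.linalg import logm, expm
from scipy.spatial.transform import Rotation as R
from workcell import ctrl
def T(p,Rm): M=np.eye(4);M[:3,:3]=Rm;M[:3,3]=p;return M
def down(phi): c,s=np.cos(np.radians(phi)),np.sin(np.radians(phi)); return np.array([[c,s,0],[s,-c,0],[0,0,-1.]])
s=ctrl.observe(); cur=T(s["eef_pos"],R.from_rotvec(s["tool_rot"]).as_matrix())
print("t",round(s["time_s"],2),"tcp",np.round(s["eef_pos"],4),"phi",round(float(np.degrees(np.arctan2(cur[1,0],cur[0,0]))),2),"F",np.round(s["ft_force"],1),"gap",round(s["finger_gap"]*.0881,4),"q6",round(s["qpos"][5],2))
a=list(map(float,sys.argv[1:]))
for i in range(0,len(a),4):
    tgt=T(a[i:i+3],down(a[i+3])); D=np.linalg.inv(cur)@tgt
    L=np.real(logm(D)); ang=np.degrees(np.linalg.norm(R.from_matrix(D[:3,:3]).as_rotvec()))
    N=int(max(1,np.ceil(ang/7),np.ceil(np.linalg.norm(L[:3,3])/.038)))
    S=expm(L/N); mid=cur@expm(L/2)
    print("N",N,"dp",np.round(S[:3,3],4).tolist(),"rot",np.round(R.from_matrix(S[:3,:3]).as_rotvec(degrees=True),3).tolist(),"mid",np.round(mid[:3,3],3)); cur=tgt
E
python3 plan.py .6045 .0305 .25 95.25
```

```text
t 1.1 tcp [ 0.2485 -0.4906  0.2388] phi 26.86 F [-0.4 -0.   0.5] gap 0.0878 q6 -0.22
N 18 dp [0.0372, 0.0023, -0.0006] rot [-0.0, -0.0, -3.799] mid [ 0.507 -0.285  0.244]
```

Call:
move_arm(commands=[{"grip": 0.05,"dp": [0.0372,0.0023,-0.0006],"rot": [0,0,-3.8]},{"grip": 0.05,"dp": [0.0372,0.0023,-0.0006],"rot": [0,0,-3.8]},{"grip": 0.05,"dp": [0.0372,0.0023,-0.0006],"rot": [0,0,-3.8]},{"grip": 0.05,"dp": [0.0372,0.0023,-0.0006],"rot": [0,0,-3.8]},{"grip": 0.05,"dp": [0.0372,0.0023,-0.0006],"rot": [0,0,-3.8]},{"grip": 0.05,"dp": [0.0372,0.0023,-0.0006],"rot": [0,0,-3.8]},{"grip": 0.05,"dp": [0.0372,0.0023,-0.0006],"rot": [0,0,-3.8]},{"grip": 0.05,"dp": [0.0372,0.0023,-0.0006],"rot": [0,0,-3.8]},{"grip": 0.05,"dp": [0.0372,0.0023,-0.0006],"rot": [0,0,-3.8]},{"grip": 0.05,"dp": [0.0372,0.0023,-0.0006],"rot": [0,0,-3.8]},{"grip": 0.05,"dp": [0.0372,0.0023,-0.0006],"rot": [0,0,-3.8]},{"grip": 0.05,"dp": [0.0372,0.0023,-0.0006],"rot": [0,0,-3.8]},{"grip": 0.05,"dp": [0.0372,0.0023,-0.0006],"rot": [0,0,-3.8]},{"grip": 0.05,"dp": [0.0372,0.0023,-0.0006],"rot": [0,0,-3.8]},{"grip": 0.05,"dp": [0.0372,0.0023,-0.0006],"rot": [0,0,-3.8]},{"grip": 0.05,"dp": [0.0372,0.0023,-0.0006],"rot": [0,0,-3.8]},{"grip": 0.05,"dp": [0.0372,0.0023,-0.0006],"rot": [0,0,-3.8]},{"grip": 0.05,"dp": [0.0372,0.0023,-0.0006],"rot": [0,0,-3.8]},{"grip": 0.05,"dp": [0,0,0],"rot": [0,0,0]},{"grip": 0.05,"dp": [0,0,0],"rot": [0,0,0]}])

```text
time_s: 2.77
eef_pos: [0.6052, 0.0325, 0.2496]
tool_rot: [2.114, 2.324, -0.0]
ft_force: [0.2, -0.2, 0.7]
finger_gap: 0.57
```

```bash
python3 plan.py .6045 .0305 .147 95.25
python3 - <<'E'
from h import *
S=vision.capture("scene"); save("s1",S,(190,110,390,300),3)
E
```

```text
t 2.77 tcp [0.6052 0.0325 0.2496] phi 95.42 F [ 0.2 -0.2  0.7] gap 0.0502 q6 -0.24
N 3 dp [-0.0006, -0.0003, 0.0342] rot [0.001, 0.002, 0.055] mid [0.605 0.031 0.198]
```

View pics/s1.png

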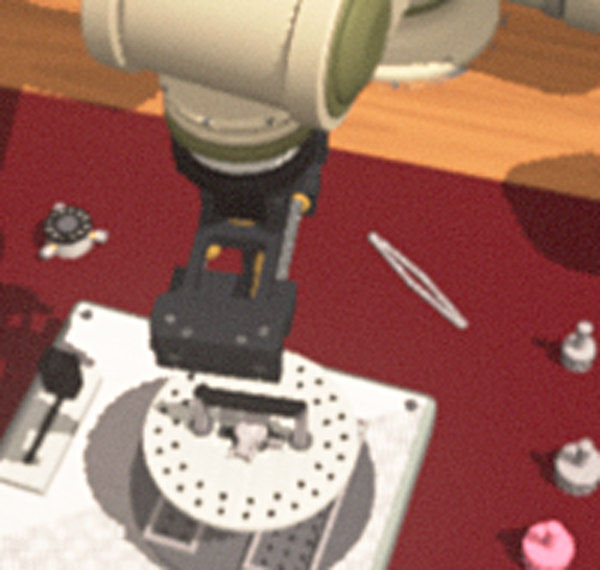

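The jaws are in line above the bar. I'll lower and close on it.

Call:
move_arm(commands=[{"grip": 0.05,"dp": [-0.0006,-0.0003,0.034],"rot": [0,0,0]},{"grip": 0.05,"dp": [-0.0006,-0.0003,0.034],"rot": [0,0,0]},{"grip": 0.05,"dp": [-0.0006,-0.0003,0.0335],"rot": [0,0,0]},{"grip": 0.0,"dp": [0,0,0],"rot": [0,0,0]},{"grip": 0.0,"dp": [0,0,0],"rot": [0,0,0]},{"grip": 0.0,"dp": [0,0,0],"rot": [0,0,0]},{"grip": 0.0,"dp": [0,0,0],"rot": [0,0,0]},{"grip": 0.0,"dp": [0,0,0],"rot": [0,0,0]},{"grip": 0.0,"dp": [0,0,0],"rot": [0,0,0]},{"grip": 0.0,"dp": [0,0,0],"rot": [0,0,0]},{"grip": 0.0,"dp": [0,0,0],"rot": [0,0,0]},{"grip": 0.0,"dp": [0,0,0],"rot": [0,0,0]}], newtons=50)

```text
time_s: 3.82
eef_pos: [0.6054, 0.0289, 0.1491]
tool_rot: [2.115, 2.319, 0.003]
ft_force: [3.2, -0.3, 5.6]
finger_gap: 0.107
```

```bash
python3 plan.py
```

```text
t 3.82 tcp [0.6054 0.0289 0.1491] phi 95.26 F [ 3.2 -0.3  5.6] gap 0.0094 q6 -0.24
```

Call:
move_arm(commands=[{"grip": 0.0,"dp": [0,0,0.0025],"rot": [0,0,0]},{"grip": 0.0,"dp": [0,0,0.0025],"rot": [0,0,0]},{"grip": 0.0,"dp": [0,0,0],"rot": [0,0,0]},{"grip": 0.0,"dp": [0,0,0],"rot": [0,0,0]},{"grip": 0.0,"dp": [0,0,0],"rot": [0,0,0]}], newtons=60)

```text
time_s: 4.23
eef_pos: [0.6055, 0.0289, 0.1443]
tool_rot: [2.115, 2.319, 0.003]
ft_force: [3.2, -1.1, 7.6]
finger_gap: 0.102
```

```bash
python3 plan.py
```

```text
t 4.23 tcp [0.6055 0.0289 0.1443] phi 95.26 F [ 3.2 -1.1  7.6] gap 0.009 q6 -0.24
```

Call:
move_arm(commands=[{"grip": 0.0,"dp": [0,0,0.0005],"rot": [0,0,-3]},{"grip": 0.0,"dp": [0,0,0],"rot": [0,0,-5]},{"grip": 0.0,"dp": [0,0,0],"rot": [0,0,-5]},{"grip": 0.0,"dp": [0,0,0],"rot": [0,0,-5]},{"grip": 0.0,"dp": [0,0,0],"rot": [0,0,-5]},{"grip": 0.0,"dp": [0,0,0],"rot": [0,0,-5]},{"grip": 0.0,"dp": [0,0,0],"rot": [0,0,-5]},{"grip": 0.0,"dp": [0,0,0],"rot": [0,0,-5]},{"grip": 0.0,"dp": [0,0,0],"rot": [0,0,-5]},{"grip": 0.0,"dp": [0,0,0],"rot": [0,0,-5]},{"grip": 0.0,"dp": [0,0,0],"rot": [0,0,-5]},{"grip": 0.0,"dp": [0,0,0],"rot": [0,0,-5]},{"grip": 0.0,"dp": [0,0,0],"rot": [0,0,-5]},{"grip": 0.0,"dp": [0,0,0],"rot": [0,0,-5]},{"grip": 0.0,"dp": [0,0,0],"rot": [0,0,-5]},{"grip": 0.0,"dp": [0,0,0],"rot": [0,0,-5]},{"grip": 0.0,"dp": [0,0,0],"rot": [0,0,-2.5]},{"grip": 0.0,"dp": [0,0,0],"rot": [0,0,0]},{"grip": 0.0,"dp": [0,0,0],"rot": [0,0,0]}])

```text
time_s: 5.82
eef_pos: [0.6048, 0.0293, 0.1436]
tool_rot: [0.115, 3.138, 0.0]
ft_force: [1.0, 1.8, 7.4]
finger_gap: 0.107
```

```bash
python3 plan.py; python3 -c "
from h import *
print(ctrl.observe()['torque'])"
```

```text
t 5.82 tcp [0.6048 0.0293 0.1436] phi 175.79 F [1.  1.8 7.4] gap 0.0094 q6 -1.64
[ 0.31432001 -0.27030434 -0.00581857]
```

Call:
move_arm(commands=[{"grip": 0.0,"dp": [0,0,-0.005],"rot": [0,0,0]},{"grip": 0.0,"dp": [0,0,-0.005],"rot": [0,0,0]},{"grip": 0.0,"dp": [0,0,-0.005],"rot": [0,0,0]},{"grip": 0.0,"dp": [0,0,-0.005],"rot": [0,0,0]},{"grip": 0.0,"dp": [0,0,0],"rot": [0,0,0]},{"grip": 0.0,"dp": [0,0,0],"rot": [0,0,0]}])

```text
time_s: 6.32
eef_pos: [0.6042, 0.0291, 0.1626]
tool_rot: [-0.116, -3.139, -0.0]
ft_force: [-0.1, 3.5, -1.5]
finger_gap: 0.11
```

```bash
python3 plan.py .6048 .0293 .23 175.79 .49 -.31 .23 175.79 .49 -.31 .040 175.79
```

```text
t 6.32 tcp [0.6042 0.0291 0.1626] phi 175.76 F [-0.1  3.5 -1.5] gap 0.0096 q6 -1.64
N 2 dp [-0.0003, 0.0001, -0.0337] rot [0.007, -0.021, -0.014] mid [0.605 0.029 0.196]
N 10 dp [0.009, -0.0347, 0.0] rot [0.0, 0.0, -0.0] mid [ 0.547 -0.14   0.23 ]
N 5 dp [0.0, 0.0, 0.038] rot [0.0, 0.0, -0.0] mid [ 0.49  -0.31   0.135]
```

Call:
move_arm(commands=[{"grip": 0.0,"dp": [0,0,-0.0335],"rot": [0,0,0]},{"grip": 0.0,"dp": [0,0,-0.0335],"rot": [0,0,0]},{"grip": 0.0,"dp": [0.009,-0.0347,0],"rot": [0,0,0]},{"grip": 0.0,"dp": [0.009,-0.0347,0],"rot": [0,0,0]},{"grip": 0.0,"dp": [0.009,-0.0347,0],"rot": [0,0,0]},{"grip": 0.0,"dp": [0.009,-0.0347,0],"rot": [0,0,0]},{"grip": 0.0,"dp": [0.009,-0.0347,0],"rot": [0,0,0]},{"grip": 0.0,"dp": [0.009,-0.0347,0],"rot": [0,0,0]},{"grip": 0.0,"dp": [0.009,-0.0347,0],"rot": [0,0,0]},{"grip": 0.0,"dp": [0.009,-0.0347,0],"rot": [0,0,0]},{"grip": 0.0,"dp": [0.009,-0.0347,0],"rot": [0,0,0]},{"grip": 0.0,"dp": [0.009,-0.0347,0],"rot": [0,0,0]},{"grip": 0.0,"dp": [0,0,0.03],"rot": [0,0,0]},{"grip": 0.0,"dp": [0,0,0.03],"rot": [0,0,0]},{"grip": 0.0,"dp": [0,0,0.03],"rot": [0,0,0]},{"grip": 0.0,"dp": [0,0,0.03],"rot": [0,0,0]},{"grip": 0.0,"dp": [0,0,0.03],"rot": [0,0,0]},{"grip": 0.0,"dp": [0,0,0],"rot": [0,0,0]}])

```text
time_s: 7.82
eef_pos: [0.4865, -0.3086, 0.074]
tool_rot: [-0.117, -3.131, -0.011]
ft_force: [-1.1, 1.3, -4.0]
finger_gap: 0.107
```

```bash
python3 - <<'E'
from h import *
S=vision.capture("scene");T=vision.capture("top"); a=cv2.resize(T[120:300,150:470],None,fx=1.25,fy=1.25)
out=np.zeros((600,800,3),np.uint8); out[:225,:400]=a; out[225:585,:480]=cv2.resize(S[150:330,60:300],None,fx=2,fy=2)
out[:240,480:800]=cv2.resize(S[190:310,350:510],None,fx=2,fy=2)
save("s2",out)
E
python3 plan.py
```

```text
t 7.92 tcp [ 0.4888 -0.3105  0.0796] phi 175.75 F [-0.6 -0.9 -1.1] gap 0.0093 q6 -2.27
```

View pics/s2.png

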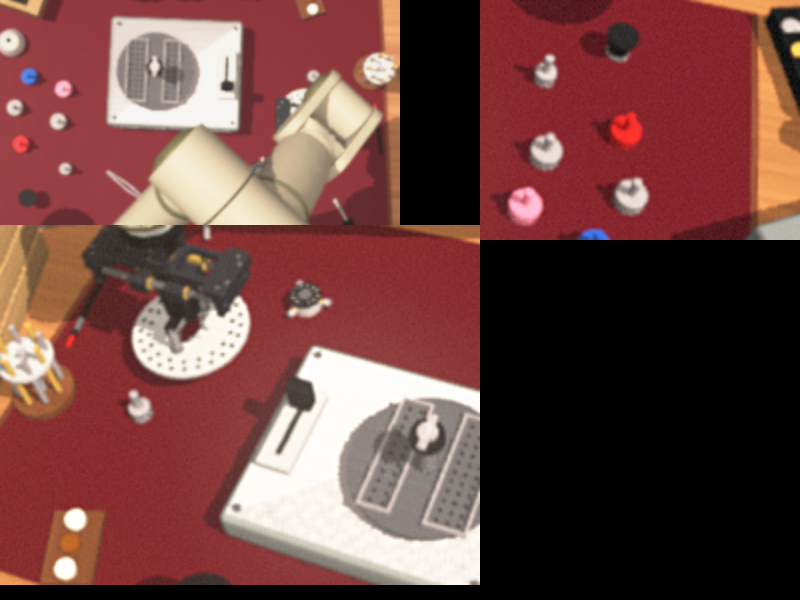

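The lid is held clear of the small basket and the movement holder, and the holder is exposed. Lowering the lid onto the bench.

Call:
move_arm(commands=[{"grip": 0.0,"dp": [0,0,0.02],"rot": [0,0,0]},{"grip": 0.0,"dp": [0,0,0.02],"rot": [0,0,0]},{"grip": 0.0,"dp": [0,0,0.008],"rot": [0,0,0]},{"grip": 0.0,"dp": [0,0,0.002],"rot": [0,0,0]},{"grip": 0.0,"dp": [0,0,0.002],"rot": [0,0,0]},{"grip": 0.0,"dp": [0,0,0.001],"rot": [0,0,0]},{"grip": 0.0,"dp": [0,0,0],"rot": [0,0,0]},{"grip": 0.0,"dp": [0,0,0],"rot": [0,0,0]}])

```text
time_s: 8.58
eef_pos: [0.4894, -0.3108, 0.0308]
tool_rot: [0.115, 3.138, -0.004]
ft_force: [-9.0, 6.3, 19.0]
finger_gap: 0.103
```

```bash
python3 plan.py
```

```text
t 8.58 tcp [ 0.4894 -0.3108  0.0308] phi 175.79 F [-9.   6.3 19. ] gap 0.009 q6 -2.27
```

Call:
move_arm(commands=[{"grip": 0.04,"dp": [0,0,-0.001],"rot": [0,0,0]},{"grip": 0.04,"dp": [0,0,0],"rot": [0,0,0]},{"grip": 0.04,"dp": [0,0,0],"rot": [0,0,0]},{"grip": 0.04,"dp": [0,0,0],"rot": [0,0,0]},{"grip": 0.04,"dp": [0,0,-0.015],"rot": [0,0,0]},{"grip": 0.04,"dp": [0,0,-0.025],"rot": [0,0,0]},{"grip": 0.04,"dp": [0,0,-0.04],"rot": [0,0,0]},{"grip": 0.04,"dp": [0,0,-0.04],"rot": [0,0,0]},{"grip": 0.04,"dp": [0,0,0],"rot": [0,0,0]}])

```text
time_s: 9.33
eef_pos: [0.4914, -0.3124, 0.1552]
tool_rot: [0.115, 3.13, -0.014]
ft_force: [-0.1, -0.3, -0.1]
finger_gap: 0.453
```

```bash
python3 plan.py .592 -.334 .14 86.3 .592 -.334 .023 86.3
```

```text
t 9.33 tcp [ 0.4914 -0.3124  0.1552] phi 175.78 F [-0.1 -0.3 -0.1] gap 0.0399 q6 -2.27
N 13 dp [-0.0073, 0.0048, 0.0012] rot [0.005, 0.063, 6.883] mid [ 0.546 -0.303  0.148]
N 4 dp [0.0, 0.0, 0.0293] rot [0.0, 0.0, 0.0] mid [ 0.592 -0.334  0.082]
```

Call:
move_arm(commands=[{"grip": 0.034,"dp": [-0.0073,0.0048,0.0012],"rot": [0,0.06,6.885]},{"grip": 0.034,"dp": [-0.0073,0.0048,0.0012],"rot": [0,0.06,6.885]},{"grip": 0.034,"dp": [-0.0073,0.0048,0.0012],"rot": [0,0.06,6.885]},{"grip": 0.034,"dp": [-0.0073,0.0048,0.0012],"rot": [0,0.06,6.885]},{"grip": 0.034,"dp": [-0.0073,0.0048,0.0012],"rot": [0,0.06,6.885]},{"grip": 0.034,"dp": [-0.0073,0.0048,0.0012],"rot": [0,0.06,6.885]},{"grip": 0.034,"dp": [-0.0073,0.0048,0.0012],"rot": [0,0.06,6.885]},{"grip": 0.034,"dp": [-0.0073,0.0048,0.0012],"rot": [0,0.06,6.885]},{"grip": 0.034,"dp": [-0.0073,0.0048,0.0012],"rot": [0,0.06,6.885]},{"grip": 0.034,"dp": [-0.0073,0.0048,0.0012],"rot": [0,0.06,6.885]},{"grip": 0.034,"dp": [-0.0073,0.0048,0.0012],"rot": [0,0.06,6.885]},{"grip": 0.034,"dp": [-0.0073,0.0048,0.0012],"rot": [0,0.06,6.885]},{"grip": 0.034,"dp": [-0.0073,0.0048,0.0012],"rot": [0,0.06,6.885]},{"grip": 0.034,"dp": [0,0,0],"rot": [0,0,0]},{"grip": 0.034,"dp": [0,0,0],"rot": [0,0,0]}], newtons=40)

```text
time_s: 10.58
eef_pos: [0.5891, -0.3321, 0.1308]
tool_rot: [-2.28, -2.143, -0.001]
ft_force: [-0.4, 0.0, -0.8]
finger_gap: 0.386
```

```bash
python3 plan.py .592 -.334 .023 86.3
```

```text
t 10.58 tcp [ 0.5891 -0.3321  0.1308] phi 86.45 F [-0.4  0.  -0.8] gap 0.034 q6 -0.63
N 3 dp [-0.0008, 0.0012, 0.0359] rot [-0.173, -0.172, 0.05] mid [ 0.59  -0.333  0.077]
```

Call:
move_arm(commands=[{"grip": 0.034,"dp": [-0.0008,0.0012,0.0359],"rot": [-0.173,-0.172,0]},{"grip": 0.034,"dp": [-0.0008,0.0012,0.0359],"rot": [-0.173,-0.172,0]},{"grip": 0.034,"dp": [-0.0008,0.0012,0.0349],"rot": [-0.173,-0.172,0]},{"grip": 0.034,"dp": [0,0,0],"rot": [0,0,0]},{"grip": 0.034,"dp": [0,0,0],"rot": [0,0,0]},{"grip": 0.0,"dp": [0,0,0],"rot": [0,0,0]},{"grip": 0.0,"dp": [0,0,0],"rot": [0,0,0]},{"grip": 0.0,"dp": [0,0,0],"rot": [0,0,0]},{"grip": 0.0,"dp": [0,0,0],"rot": [0,0,0]},{"grip": 0.0,"dp": [0,0,0],"rot": [0,0,0]},{"grip": 0.0,"dp": [0,0,0],"rot": [0,0,0]},{"grip": 0.0,"dp": [0,0,0],"rot": [0,0,0]}], newtons=35)

```text
time_s: 11.58
eef_pos: [0.5927, -0.3344, 0.0262]
tool_rot: [2.29, 2.146, 0.001]
ft_force: [0.2, 1.9, 7.2]
finger_gap: 0.097
```

```bash
python3 plan.py
python3 - <<'E'
from h import *
S=vision.capture("scene"); T=vision.capture("top")
# holder in the uncovered top view
out=np.zeros((480,800,3),np.uint8); out[:480,:480]=cv2.resize(T[130:230,235:335],(480,480),interpolation=cv2.INTER_CUBIC); out[:320,480:]=cv2.resize(S[180:260,90:170],(320,320),interpolation=cv2.INTER_CUBIC)
save("s3",out)
E
```

```text
t 11.58 tcp [ 0.5927 -0.3344  0.0262] phi 86.27 F [0.2 1.9 7.2] gap 0.0085 q6 -0.62
```

View pics/s3.png

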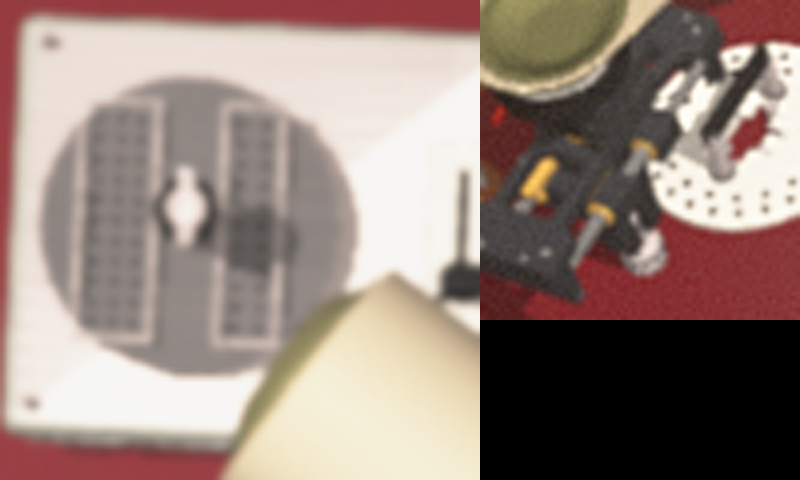

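```bash
python3 - <<'E'
from meas import *
o=lambda x,y:((x+.5)/4.8-.5+235,(y+.5)/4.8-.5+130)
print("plate",at_z("top",o(198.5,226),.068),"post",at_z("top",o(186,207),.134))
w=at_z("top",o(120,222),.074);n=at_z("top",o(253,226.5),.074);print("wide",w,"narrow",n,np.linalg.norm(w-n),np.degrees(np.arctan2(-(w-n)[0],(w-n)[1])))
h=np.array([.6045,.030]);a=np.radians(-3.7);X=np.array([np.cos(a),np.sin(a)]);Y=np.array([-X[1],X[0]])
print("pred wide",h+.0415*Y,"narrow",h-.0365*Y)
E
python3 plan.py
```

```text
plate [0.6033 0.0224 0.068 ] post [0.6046 0.0286 0.134 ]
wide [0.6058 0.0679 0.074 ] narrow [ 0.6014 -0.0092  0.074 ] 0.0772617444987367 -3.258150538327303
pred wide [0.6072 0.0714] narrow [ 0.6021 -0.0064]
t 11.68 tcp [ 0.5927 -0.3344  0.0262] phi 86.27 F [-0.9  0.4  7. ] gap 0.0088 q6 -0.62
```

Call:
move_arm(commands=[{"grip": 0.0,"dp": [0,0,-0.035],"rot": [0,0,0]},{"grip": 0.0,"dp": [0,0,-0.035],"rot": [0,0,0]},{"grip": 0.0,"dp": [0,0,-0.035],"rot": [0,0,0]},{"grip": 0.0,"dp": [0,0,-0.035],"rot": [0,0,0]},{"grip": 0.0,"dp": [0,0,-0.035],"rot": [0,0,0]},{"grip": 0.0,"dp": [0,0,0],"rot": [0,0,0]},{"grip": 0.0,"dp": [0,0,0],"rot": [0,0,0]},{"grip": 0.0,"dp": [0,0,0],"rot": [0,0,0]}])

```text
time_s: 12.35
eef_pos: [0.5916, -0.3337, 0.1985]
tool_rot: [-2.292, -2.147, 0.0]
ft_force: [-1.1, -1.2, -1.4]
finger_gap: 0.1
```

```bash
python3 plan.py .6326 -.0093 .20 86.3 .6326 -.0093 .105 86.3
```

```text
t 12.35 tcp [ 0.5916 -0.3337  0.1985] phi 86.26 F [-1.1 -1.2 -1.4] gap 0.0088 q6 -0.62
N 9 dp [0.0363, 0.0022, -0.0001] rot [-0.007, -0.005, -0.005] mid [ 0.612 -0.171  0.199]
N 3 dp [0.0, 0.0, 0.0317] rot [0.0, 0.0, 0.0] mid [ 0.633 -0.009  0.152]
```

Call:
move_arm(commands=[{"grip": 0.0,"dp": [0.0363,0.0022,0],"rot": [0,0,0]},{"grip": 0.0,"dp": [0.0363,0.0022,0],"rot": [0,0,0]},{"grip": 0.0,"dp": [0.0363,0.0022,0],"rot": [0,0,0]},{"grip": 0.0,"dp": [0.0363,0.0022,0],"rot": [0,0,0]},{"grip": 0.0,"dp": [0.0363,0.0022,0],"rot": [0,0,0]},{"grip": 0.0,"dp": [0.0363,0.0022,0],"rot": [0,0,0]},{"grip": 0.0,"dp": [0.0363,0.0022,0],"rot": [0,0,0]},{"grip": 0.0,"dp": [0.0363,0.0022,0],"rot": [0,0,0]},{"grip": 0.0,"dp": [0.0363,0.0022,0],"rot": [0,0,0]},{"grip": 0.0,"dp": [0,0,0.03],"rot": [0,0,0]},{"grip": 0.0,"dp": [0,0,0.03],"rot": [0,0,0]},{"grip": 0.0,"dp": [0,0,0.03],"rot": [0,0,0]},{"grip": 0.0,"dp": [0,0,0],"rot": [0,0,0]},{"grip": 0.0,"dp": [0,0,0],"rot": [0,0,0]},{"grip": 0.0,"dp": [0,0,0],"rot": [0,0,0]}])

```text
time_s: 13.6
eef_pos: [0.6336, -0.0095, 0.1104]
tool_rot: [2.292, 2.147, 0.001]
ft_force: [-0.1, -0.0, -0.6]
finger_gap: 0.098
```

```bash
python3 plan.py .6326 -.0093 .0955 86.3
python3 - <<'E'
from h import *
S=vision.capture("scene"); save("s4",S,(200,180,330,290),6)
E
```

```text
t 13.6 tcp [ 0.6336 -0.0095  0.1104] phi 86.24 F [-0.1 -0.  -0.6] gap 0.0086 q6 -0.14
N 1 dp [0.0002, -0.001, 0.0149] rot [0.071, 0.021, -0.058] mid [ 0.633 -0.009  0.103]
```

View pics/s4.png

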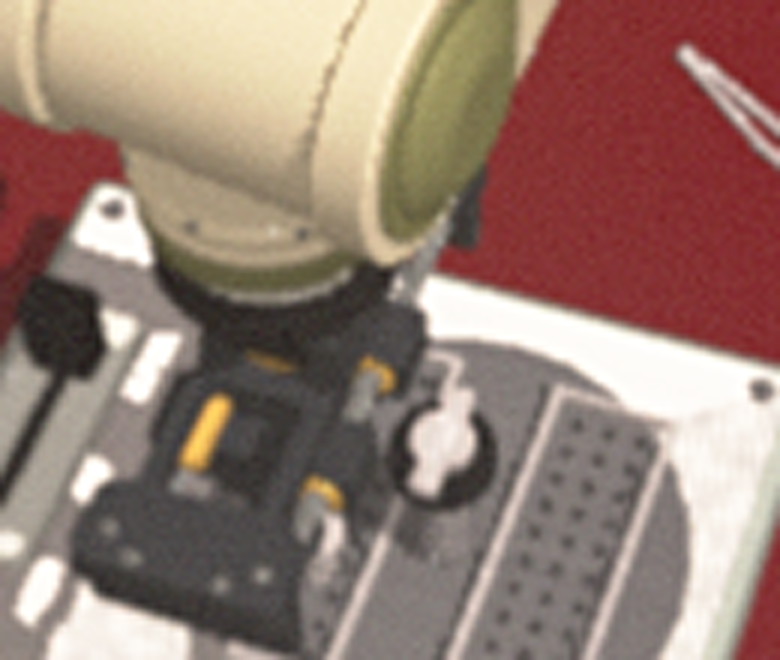

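Call:
move_arm(commands=[{"grip": 0.0,"dp": [0,-0.001,0.008],"rot": [0,0,0]},{"grip": 0.0,"dp": [0,0,0.004],"rot": [0,0,0]},{"grip": 0.0,"dp": [0,0,0.002],"rot": [0,0,0]},{"grip": 0.0,"dp": [0,0,0.001],"rot": [0,0,0]},{"grip": 0.0,"dp": [0,0,0],"rot": [0,0,0]},{"grip": 0.0,"dp": [0,0,0],"rot": [0,0,0]}])

```text
time_s: 14.15
eef_pos: [0.6322, -0.0093, 0.0946]
tool_rot: [2.292, 2.147, 0.0]
ft_force: [0.7, 0.9, 0.2]
finger_gap: 0.1
```

```bash
python3 plan.py
```

```text
t 14.15 tcp [ 0.6322 -0.0093  0.0946] phi 86.25 F [0.7 0.9 0.2] gap 0.0088 q6 -0.14
```

Call:
move_arm(commands=[{"grip": 0.0,"dp": [0,0,0.001],"rot": [0,0,0]},{"grip": 0.0,"dp": [0,0,0.001],"rot": [0,0,0]},{"grip": 0.0,"dp": [0,0,0],"rot": [0,0,0]},{"grip": 0.0,"dp": [0,0,0],"rot": [0,0,0]}])

```text
time_s: 14.48
eef_pos: [0.6325, -0.0093, 0.0942]
tool_rot: [2.291, 2.146, 0.002]
ft_force: [-3.4, 0.2, 9.8]
finger_gap: 0.1
```

```bash
python3 plan.py
```

```text
t 14.48 tcp [ 0.6325 -0.0093  0.0942] phi 86.26 F [-3.4  0.2  9.8] gap 0.0088 q6 -0.14
```

Call:
move_arm(commands=[{"grip": 0.026,"dp": [0,0,-0.001],"rot": [0,0,0]},{"grip": 0.026,"dp": [0,0,0],"rot": [0,0,0]},{"grip": 0.026,"dp": [0,0,0],"rot": [0,0,0]},{"grip": 0.026,"dp": [0,0,-0.015],"rot": [0,0,0]},{"grip": 0.026,"dp": [0,0,-0.03],"rot": [0,0,0]},{"grip": 0.026,"dp": [0,0,-0.04],"rot": [0,0,0]},{"grip": 0.026,"dp": [0,0,0],"rot": [0,0,0]},{"grip": 0.026,"dp": [0,0,0],"rot": [0,0,0]},{"grip": 0.026,"dp": [0,0,0],"rot": [0,0,0]}])

```text
time_s: 15.23
eef_pos: [0.6317, -0.0092, 0.1776]
tool_rot: [-2.293, -2.147, 0.001]
ft_force: [-0.4, -0.2, -0.3]
finger_gap: 0.288
```

```bash
python3 plan.py .390 .243 .15 86.3 .39 .243 .026 86.3;  python3 - <<'E'
from meas import *
T=vision.capture("top")
for k,t in {"L1":(161,205),"L2":(196,217),"S1":(202,255)}.items():
    c,a=blob("top",T,t); print(k,c,a)
E
```

```text
t 15.23 tcp [ 0.6317 -0.0092  0.1776] phi 86.25 F [-0.4 -0.2 -0.3] gap 0.0254 q6 -0.14
N 10 dp [0.0236, -0.0258, 0.0028] rot [-0.005, 0.001, -0.005] mid [0.511 0.117 0.164]
N 4 dp [0.0, -0.0, 0.031] rot [0.0, 0.0, 0.0] mid [0.39  0.243 0.088]
L1 [161.0196 205.4575] 153
L2 [195.7261 216.5032] 157
S1 [201.1667 259.1535] 228
```

Call:
move_arm(commands=[{"grip": 0.034,"dp": [0.0236,-0.0258,0.0028],"rot": [0,0,0]},{"grip": 0.034,"dp": [0.0236,-0.0258,0.0028],"rot": [0,0,0]},{"grip": 0.034,"dp": [0.0236,-0.0258,0.0028],"rot": [0,0,0]},{"grip": 0.034,"dp": [0.0236,-0.0258,0.0028],"rot": [0,0,0]},{"grip": 0.034,"dp": [0.0236,-0.0258,0.0028],"rot": [0,0,0]},{"grip": 0.034,"dp": [0.0236,-0.0258,0.0028],"rot": [0,0,0]},{"grip": 0.034,"dp": [0.0236,-0.0258,0.0028],"rot": [0,0,0]},{"grip": 0.034,"dp": [0.0236,-0.0258,0.0028],"rot": [0,0,0]},{"grip": 0.034,"dp": [0.0236,-0.0258,0.0028],"rot": [0,0,0]},{"grip": 0.034,"dp": [0.0236,-0.0258,0.0028],"rot": [0,0,0]},{"grip": 0.034,"dp": [0,0,0],"rot": [0,0,0]},{"grip": 0.034,"dp": [0,0,0],"rot": [0,0,0]},{"grip": 0.034,"dp": [0,0,0],"rot": [0,0,0]}])

```text
time_s: 16.37
eef_pos: [0.3902, 0.2429, 0.1497]
tool_rot: [2.292, 2.148, -0.002]
ft_force: [-0.8, 0.4, -1.0]
finger_gap: 0.389
```

```bash
python3 plan.py .39 .243 .0255 86.3;  python3 - <<'E'
from h import *
S=vision.capture("scene"); save("s5",S,(190,140,450,300),3)
E
```

```text
t 16.37 tcp [0.3902 0.2429 0.1497] phi 86.27 F [-0.8  0.4 -1. ] gap 0.0343 q6 0.36
N 4 dp [0.0, -0.0001, 0.0311] rot [-0.007, 0.013, -0.008] mid [0.39  0.243 0.088]
```

View pics/s5.png

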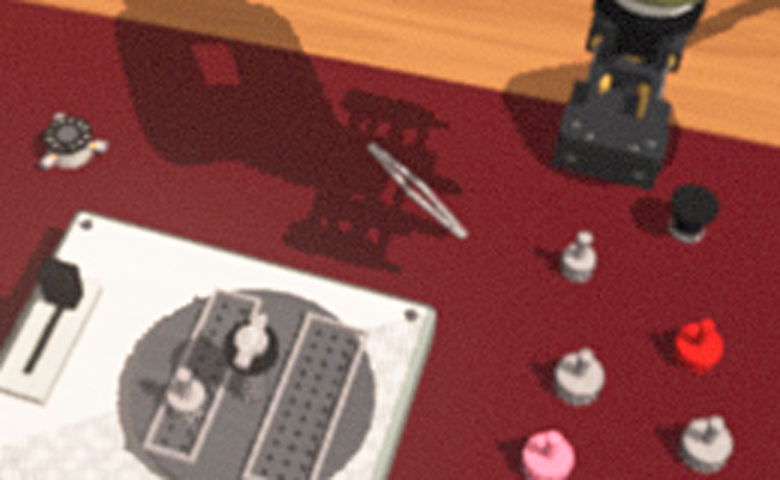

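The small basket stands in the narrow row, and the next small one is unmoved at scene (385,219). Descending on it.

Call:
move_arm(commands=[{"grip": 0.034,"dp": [0,0,0.031],"rot": [0,0,0]},{"grip": 0.034,"dp": [0,0,0.031],"rot": [0,0,0]},{"grip": 0.034,"dp": [0,0,0.031],"rot": [0,0,0]},{"grip": 0.034,"dp": [0,0,0.03],"rot": [0,0,0]},{"grip": 0.034,"dp": [0,0,0],"rot": [0,0,0]},{"grip": 0.034,"dp": [0,0,0],"rot": [0,0,0]},{"grip": 0.0,"dp": [0,0,0],"rot": [0,0,0]},{"grip": 0.0,"dp": [0,0,0],"rot": [0,0,0]},{"grip": 0.0,"dp": [0,0,0],"rot": [0,0,0]},{"grip": 0.0,"dp": [0,0,0],"rot": [0,0,0]},{"grip": 0.0,"dp": [0,0,0],"rot": [0,0,0]},{"grip": 0.0,"dp": [0,0,0],"rot": [0,0,0]},{"grip": 0.0,"dp": [0,0,0],"rot": [0,0,0]}])

```text
time_s: 17.5
eef_pos: [0.3908, 0.2433, 0.0283]
tool_rot: [2.291, 2.147, 0.003]
ft_force: [-0.5, -0.1, 8.7]
finger_gap: 0.097
```

```bash
python3 plan.py .39 .243 .20 86.3 .5726 -.0055 .20 86.3 .5726 -.0055 .102 86.3
```

```text
t 17.5 tcp [0.3908 0.2433 0.0283] phi 86.26 F [-0.5 -0.1  8.7] gap 0.0085 q6 0.36
N 5 dp [-0.0001, -0.0001, -0.0343] rot [0.031, -0.005, -0.008] mid [0.39  0.243 0.114]
N 9 dp [-0.0262, 0.022, 0.0] rot [0.0, 0.0, 0.0] mid [0.481 0.119 0.2  ]
N 3 dp [-0.0, 0.0, 0.0327] rot [0.0, 0.0, 0.0] mid [ 0.573 -0.006  0.151]
```

Call:
move_arm(commands=[{"grip": 0.0,"dp": [0,0,-0.0343],"rot": [0,0,0]},{"grip": 0.0,"dp": [0,0,-0.0343],"rot": [0,0,0]},{"grip": 0.0,"dp": [0,0,-0.0343],"rot": [0,0,0]},{"grip": 0.0,"dp": [0,0,-0.0343],"rot": [0,0,0]},{"grip": 0.0,"dp": [0,0,-0.0343],"rot": [0,0,0]},{"grip": 0.0,"dp": [-0.0262,0.022,0],"rot": [0,0,0]},{"grip": 0.0,"dp": [-0.0262,0.022,0],"rot": [0,0,0]},{"grip": 0.0,"dp": [-0.0262,0.022,0],"rot": [0,0,0]},{"grip": 0.0,"dp": [-0.0262,0.022,0],"rot": [0,0,0]},{"grip": 0.0,"dp": [-0.0262,0.022,0],"rot": [0,0,0]},{"grip": 0.0,"dp": [-0.0262,0.022,0],"rot": [0,0,0]},{"grip": 0.0,"dp": [-0.0262,0.022,0],"rot": [0,0,0]},{"grip": 0.0,"dp": [-0.0262,0.022,0],"rot": [0,0,0]},{"grip": 0.0,"dp": [-0.0262,0.022,0],"rot": [0,0,0]},{"grip": 0.0,"dp": [0,0,0.03],"rot": [0,0,0]},{"grip": 0.0,"dp": [0,0,0.03],"rot": [0,0,0]},{"grip": 0.0,"dp": [0,0,0.026],"rot": [0,0,0]},{"grip": 0.0,"dp": [0,0,0],"rot": [0,0,0]},{"grip": 0.0,"dp": [0,0,0],"rot": [0,0,0]},{"grip": 0.0,"dp": [0,0,0],"rot": [0,0,0]}])

```text
time_s: 19.17
eef_pos: [0.573, -0.0051, 0.1147]
tool_rot: [2.291, 2.146, 0.002]
ft_force: [-0.1, 0.4, -0.4]
finger_gap: 0.099
```

```bash
python3 plan.py .5726 -.0055 .098 86.3
```

```text
t 19.17 tcp [ 0.573  -0.0051  0.1147] phi 86.27 F [-0.1  0.4 -0.4] gap 0.0087 q6 -0.15
N 1 dp [-0.0004, -0.0004, 0.0167] rot [0.163, 0.037, -0.027] mid [ 0.573 -0.005  0.106]
```

Call:
move_arm(commands=[{"grip": 0.0,"dp": [0,0,0.008],"rot": [0,0,0]},{"grip": 0.0,"dp": [0,0,0.006],"rot": [0,0,0]},{"grip": 0.0,"dp": [0,0,0.003],"rot": [0,0,0]},{"grip": 0.0,"dp": [0,0,0.001],"rot": [0,0,0]},{"grip": 0.0,"dp": [0,0,0.001],"rot": [0,0,0]},{"grip": 0.0,"dp": [0,0,0],"rot": [0,0,0]},{"grip": 0.0,"dp": [0,0,0],"rot": [0,0,0]}])

```text
time_s: 19.75
eef_pos: [0.5727, -0.0051, 0.0963]
tool_rot: [2.29, 2.146, 0.002]
ft_force: [-6.5, 0.9, 16.9]
finger_gap: 0.098
```

```bash
python3 plan.py
```

```text
t 19.75 tcp [ 0.5727 -0.0051  0.0963] phi 86.27 F [-6.5  0.9 16.9] gap 0.0087 q6 -0.15
```

Call:
move_arm(commands=[{"grip": 0.026,"dp": [0,0,-0.002],"rot": [0,0,0]},{"grip": 0.026,"dp": [0,0,0],"rot": [0,0,0]},{"grip": 0.026,"dp": [0,0,0],"rot": [0,0,0]},{"grip": 0.026,"dp": [0,0,-0.015],"rot": [0,0,0]},{"grip": 0.026,"dp": [0,0,-0.03],"rot": [0,0,0]},{"grip": 0.026,"dp": [0,0,-0.04],"rot": [0,0,0]},{"grip": 0.026,"dp": [0,0,0],"rot": [0,0,0]},{"grip": 0.026,"dp": [0,0,0],"rot": [0,0,0]},{"grip": 0.026,"dp": [0,0,0],"rot": [0,0,0]}])

```text
time_s: 20.5
eef_pos: [0.5718, -0.005, 0.1801]
tool_rot: [-2.292, -2.147, 0.001]
ft_force: [0.4, 0.3, 0.1]
finger_gap: 0.292
```

```bash
python3 plan.py .4997 .2588 .13 86.3;  python3 - <<'E'
from meas import *
T=vision.capture("top")
for k,t in {"L1":(161,205),"L2":(196,217)}.items():
    c,a=blob("top",T,t); print(k,c,a,at_z("top",c,.018))
E
```

```text
t 20.5 tcp [ 0.5718 -0.005   0.1801] phi 86.26 F [0.4 0.3 0.1] gap 0.0258 q6 -0.15
N 8 dp [0.0323, -0.0111, 0.0063] rot [-0.006, 0.001, -0.005] mid [0.536 0.127 0.155]
L1 [161.  205.5] 154 [0.5342 0.3584 0.018 ]
L2 [195.7296 216.4214] 159 [0.5002 0.2571 0.018 ]
```

Call:
move_arm(commands=[{"grip": 0.034,"dp": [0.0323,-0.0111,0.0063],"rot": [0,0,0]},{"grip": 0.034,"dp": [0.0323,-0.0111,0.0063],"rot": [0,0,0]},{"grip": 0.034,"dp": [0.0323,-0.0111,0.0063],"rot": [0,0,0]},{"grip": 0.034,"dp": [0.0323,-0.0111,0.0063],"rot": [0,0,0]},{"grip": 0.034,"dp": [0.0323,-0.0111,0.0063],"rot": [0,0,0]},{"grip": 0.034,"dp": [0.0323,-0.0111,0.0063],"rot": [0,0,0]},{"grip": 0.034,"dp": [0.0323,-0.0111,0.0063],"rot": [0,0,0]},{"grip": 0.034,"dp": [0.0323,-0.0111,0.0063],"rot": [0,0,0]},{"grip": 0.034,"dp": [0,0,0],"rot": [0,0,0]},{"grip": 0.034,"dp": [0,0,0],"rot": [0,0,0]},{"grip": 0.034,"dp": [0,0,0],"rot": [0,0,0]}])

```text
time_s: 21.47
eef_pos: [0.5004, 0.2581, 0.1296]
tool_rot: [-2.293, -2.148, 0.002]
ft_force: [0.7, -0.5, 0.3]
finger_gap: 0.383
```

```bash
python3 plan.py .4997 .2588 .0275 86.3
```

```text
t 21.47 tcp [0.5004 0.2581 0.1296] phi 86.26 F [ 0.7 -0.5  0.3] gap 0.0338 q6 0.33
N 3 dp [0.0003, -0.0002, 0.034] rot [-0.021, 0.022, -0.012] mid [0.5   0.258 0.079]
```

Call:
move_arm(commands=[{"grip": 0.034,"dp": [0.0003,0,0.034],"rot": [0,0,0]},{"grip": 0.034,"dp": [0.0003,0,0.034],"rot": [0,0,0]},{"grip": 0.034,"dp": [0,0,0.033],"rot": [0,0,0]},{"grip": 0.034,"dp": [0,0,0],"rot": [0,0,0]},{"grip": 0.034,"dp": [0,0,0],"rot": [0,0,0]},{"grip": 0.0,"dp": [0,0,0],"rot": [0,0,0]},{"grip": 0.0,"dp": [0,0,0],"rot": [0,0,0]},{"grip": 0.0,"dp": [0,0,0],"rot": [0,0,0]},{"grip": 0.0,"dp": [0,0,0],"rot": [0,0,0]},{"grip": 0.0,"dp": [0,0,0],"rot": [0,0,0]},{"grip": 0.0,"dp": [0,0,0],"rot": [0,0,0]},{"grip": 0.0,"dp": [0,0,0],"rot": [0,0,0]}])

```text
time_s: 22.47
eef_pos: [0.5013, 0.2592, 0.0307]
tool_rot: [2.291, 2.147, 0.003]
ft_force: [-1.3, -0.9, 6.2]
finger_gap: 0.098
```

```bash
python3 plan.py .5 .2585 .20 86.3 .6376 .0686 .20 86.3
```

```text
t 22.47 tcp [0.5013 0.2592 0.0307] phi 86.26 F [-1.3 -0.9  6.2] gap 0.0086 q6 0.33
N 5 dp [-0.0002, -0.0002, -0.0339] rot [0.033, -0.003, -0.008] mid [0.501 0.259 0.115]
N 7 dp [-0.0258, 0.0214, 0.0] rot [0.0, 0.0, 0.0] mid [0.569 0.164 0.2  ]
```

Call:
move_arm(commands=[{"grip": 0.0,"dp": [0,0,-0.0343],"rot": [0,0,0]},{"grip": 0.0,"dp": [0,0,-0.0343],"rot": [0,0,0]},{"grip": 0.0,"dp": [0,0,-0.0343],"rot": [0,0,0]},{"grip": 0.0,"dp": [0,0,-0.0343],"rot": [0,0,0]},{"grip": 0.0,"dp": [0,0,-0.0343],"rot": [0,0,0]},{"grip": 0.0,"dp": [-0.0258,0.0214,0],"rot": [0,0,0]},{"grip": 0.0,"dp": [-0.0258,0.0214,0],"rot": [0,0,0]},{"grip": 0.0,"dp": [-0.0258,0.0214,0],"rot": [0,0,0]},{"grip": 0.0,"dp": [-0.0258,0.0214,0],"rot": [0,0,0]},{"grip": 0.0,"dp": [-0.0258,0.0214,0],"rot": [0,0,0]},{"grip": 0.0,"dp": [-0.0258,0.0214,0],"rot": [0,0,0]},{"grip": 0.0,"dp": [-0.0258,0.0214,0],"rot": [0,0,0]},{"grip": 0.0,"dp": [0,0,0.03],"rot": [0,0,0]},{"grip": 0.0,"dp": [0,0,0.03],"rot": [0,0,0]},{"grip": 0.0,"dp": [0,0,0.023],"rot": [0,0,0]},{"grip": 0.0,"dp": [0,0,0],"rot": [0,0,0]},{"grip": 0.0,"dp": [0,0,0],"rot": [0,0,0]},{"grip": 0.0,"dp": [0,0,0],"rot": [0,0,0]}])

```text
time_s: 23.97
eef_pos: [0.639, 0.0693, 0.12]
tool_rot: [2.291, 2.146, 0.003]
ft_force: [0.1, -0.9, 0.1]
finger_gap: 0.097
```

```bash
python3 plan.py .6377 .0683 .0987 86.3
```

```text
t 23.97 tcp [0.639  0.0693 0.12  ] phi 86.27 F [ 0.1 -0.9  0.1] gap 0.0085 q6 -0.01
N 1 dp [-0.001, -0.0013, 0.0213] rot [0.178, 0.017, -0.029] mid [0.638 0.069 0.109]
```

Call:
move_arm(commands=[{"grip": 0.0,"dp": [-0.0008,-0.001,0.007],"rot": [0,0,0]},{"grip": 0.0,"dp": [0,0,0.008],"rot": [0,0,0]},{"grip": 0.0,"dp": [0,0,0.005],"rot": [0,0,0]},{"grip": 0.0,"dp": [0,0,0.002],"rot": [0,0,0]},{"grip": 0.0,"dp": [0,0,0.001],"rot": [0,0,0]},{"grip": 0.0,"dp": [0,0,0],"rot": [0,0,0]},{"grip": 0.0,"dp": [0,0,0],"rot": [0,0,0]}])

```text
time_s: 24.55
eef_pos: [0.6374, 0.0685, 0.0979]
tool_rot: [2.291, 2.146, 0.003]
ft_force: [-7.4, 0.8, 18.4]
finger_gap: 0.099
```

```bash
python3 plan.py
```

```text
t 24.55 tcp [0.6374 0.0685 0.0979] phi 86.28 F [-7.4  0.8 18.4] gap 0.0087 q6 -0.01
```

Call:
move_arm(commands=[{"grip": 0.026,"dp": [0,0,-0.002],"rot": [0,0,0]},{"grip": 0.026,"dp": [0,0,0],"rot": [0,0,0]},{"grip": 0.026,"dp": [0,0,0],"rot": [0,0,0]},{"grip": 0.026,"dp": [0,0,-0.015],"rot": [0,0,0]},{"grip": 0.026,"dp": [0,0,-0.03],"rot": [0,0,0]},{"grip": 0.026,"dp": [0,0,-0.04],"rot": [0,0,0]},{"grip": 0.026,"dp": [0,0,0],"rot": [0,0,0]},{"grip": 0.026,"dp": [0,0,0],"rot": [0,0,0]},{"grip": 0.026,"dp": [0,0,0],"rot": [0,0,0]}])

```text
time_s: 25.3
eef_pos: [0.6368, 0.0684, 0.1809]
tool_rot: [-2.292, -2.147, 0.002]
ft_force: [-0.4, -0.5, -0.7]
finger_gap: 0.297
```

```bash
python3 plan.py .534 .3605 .13 86.3;  python3 - <<'E'
from meas import *
T=vision.capture("top")
for k,t in {"L1":(161,205)}.items():
    c,a=blob("top",T,t); print(k,c,a,at_z("top",c,.018))
E
```

```text
t 25.3 tcp [0.6368 0.0684 0.1809] phi 86.25 F [-0.4 -0.5 -0.7] gap 0.0262 q6 -0.01
N 9 dp [0.0316, -0.0135, 0.0057] rot [-0.008, 0.002, -0.005] mid [0.585 0.214 0.155]
L1 [161.  205.5] 154 [0.5342 0.3584 0.018 ]
```

Call:
move_arm(commands=[{"grip": 0.034,"dp": [0.0316,-0.0135,0.0057],"rot": [0,0,0]},{"grip": 0.034,"dp": [0.0316,-0.0135,0.0057],"rot": [0,0,0]},{"grip": 0.034,"dp": [0.0316,-0.0135,0.0057],"rot": [0,0,0]},{"grip": 0.034,"dp": [0.0316,-0.0135,0.0057],"rot": [0,0,0]},{"grip": 0.034,"dp": [0.0316,-0.0135,0.0057],"rot": [0,0,0]},{"grip": 0.034,"dp": [0.0316,-0.0135,0.0057],"rot": [0,0,0]},{"grip": 0.034,"dp": [0.0316,-0.0135,0.0057],"rot": [0,0,0]},{"grip": 0.034,"dp": [0.0316,-0.0135,0.0057],"rot": [0,0,0]},{"grip": 0.034,"dp": [0.0316,-0.0135,0.0057],"rot": [0,0,0]},{"grip": 0.034,"dp": [0,0,0],"rot": [0,0,0]},{"grip": 0.034,"dp": [0,0,0],"rot": [0,0,0]},{"grip": 0.034,"dp": [0,0,0],"rot": [0,0,0]}])

```text
time_s: 26.35
eef_pos: [0.5345, 0.3594, 0.1296]
tool_rot: [2.293, 2.147, -0.003]
ft_force: [0.5, -0.2, -1.0]
finger_gap: 0.389
```

```bash
python3 plan.py .534 .3605 .0275 86.3;  python3 - <<'E'
from h import *
S=vision.capture("scene"); save("s6",S,(200,180,460,340),3)
E
```

```text
t 26.35 tcp [0.5345 0.3594 0.1296] phi 86.25 F [ 0.5 -0.2 -1. ] gap 0.0343 q6 0.47
N 3 dp [0.0004, -0.0002, 0.034] rot [-0.021, 0.028, -0.016] mid [0.534 0.36  0.079]
```

View pics/s6.png

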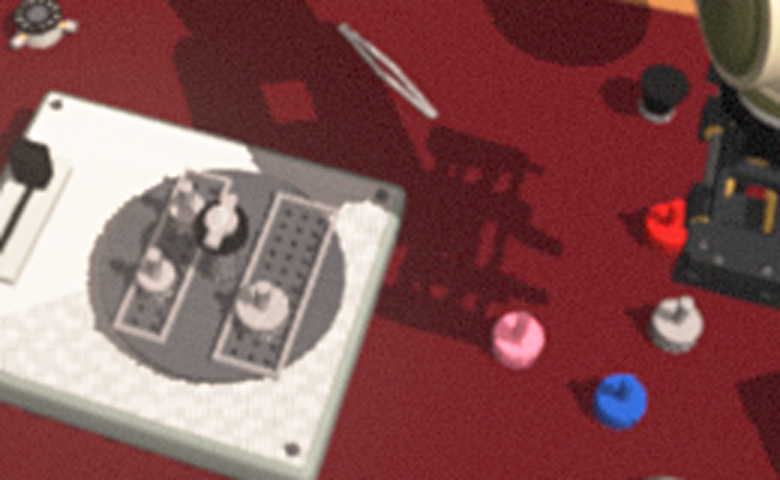

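The crop shows two small baskets and one large one standing inside their rows, and the last large one unmoved at scene (427,286). Descending on it.

Call:
move_arm(commands=[{"grip": 0.034,"dp": [0.0004,0,0.034],"rot": [0,0,0]},{"grip": 0.034,"dp": [0.0004,0,0.034],"rot": [0,0,0]},{"grip": 0.034,"dp": [0,0,0.033],"rot": [0,0,0]},{"grip": 0.034,"dp": [0,0,0],"rot": [0,0,0]},{"grip": 0.034,"dp": [0,0,0],"rot": [0,0,0]},{"grip": 0.0,"dp": [0,0,0],"rot": [0,0,0]},{"grip": 0.0,"dp": [0,0,0],"rot": [0,0,0]},{"grip": 0.0,"dp": [0,0,0],"rot": [0,0,0]},{"grip": 0.0,"dp": [0,0,0],"rot": [0,0,0]},{"grip": 0.0,"dp": [0,0,0],"rot": [0,0,0]},{"grip": 0.0,"dp": [0,0,0],"rot": [0,0,0]},{"grip": 0.0,"dp": [0,0,0],"rot": [0,0,0]}])

```text
time_s: 27.4
eef_pos: [0.5354, 0.3611, 0.031]
tool_rot: [2.292, 2.147, 0.004]
ft_force: [1.3, -1.4, 6.3]
finger_gap: 0.094
```

```bash
python3 plan.py .534 .3605 .20 86.3 .5777 .0722 .20 86.3
```

```text
t 27.4 tcp [0.5354 0.3611 0.031 ] phi 86.26 F [ 1.3 -1.4  6.3] gap 0.0083 q6 0.48
N 5 dp [-0.0001, -0.0002, -0.0338] rot [0.035, -0.009, -0.009] mid [0.535 0.361 0.116]
N 8 dp [-0.0356, 0.0078, 0.0] rot [0.0, 0.0, 0.0] mid [0.556 0.216 0.2  ]
```

Call:
move_arm(commands=[{"grip": 0.0,"dp": [0,0,-0.0343],"rot": [0,0,0]},{"grip": 0.0,"dp": [0,0,-0.0343],"rot": [0,0,0]},{"grip": 0.0,"dp": [0,0,-0.0343],"rot": [0,0,0]},{"grip": 0.0,"dp": [0,0,-0.0343],"rot": [0,0,0]},{"grip": 0.0,"dp": [0,0,-0.0343],"rot": [0,0,0]},{"grip": 0.0,"dp": [-0.0356,0.0078,0],"rot": [0,0,0]},{"grip": 0.0,"dp": [-0.0356,0.0078,0],"rot": [0,0,0]},{"grip": 0.0,"dp": [-0.0356,0.0078,0],"rot": [0,0,0]},{"grip": 0.0,"dp": [-0.0356,0.0078,0],"rot": [0,0,0]},{"grip": 0.0,"dp": [-0.0356,0.0078,0],"rot": [0,0,0]},{"grip": 0.0,"dp": [-0.0356,0.0078,0],"rot": [0,0,0]},{"grip": 0.0,"dp": [-0.0356,0.0078,0],"rot": [0,0,0]},{"grip": 0.0,"dp": [-0.0356,0.0078,0],"rot": [0,0,0]},{"grip": 0.0,"dp": [0,0,0.03],"rot": [0,0,0]},{"grip": 0.0,"dp": [0,0,0.03],"rot": [0,0,0]},{"grip": 0.0,"dp": [0,0,0.023],"rot": [0,0,0]},{"grip": 0.0,"dp": [0,0,0],"rot": [0,0,0]},{"grip": 0.0,"dp": [0,0,0],"rot": [0,0,0]},{"grip": 0.0,"dp": [0,0,0],"rot": [0,0,0]}])

```text
time_s: 28.98
eef_pos: [0.5789, 0.0728, 0.1198]
tool_rot: [2.291, 2.147, 0.003]
ft_force: [-0.4, -1.1, -0.2]
finger_gap: 0.093
```

```bash
python3 plan.py .5777 .0724 .0987 86.3
```

```text
t 28.98 tcp [0.5789 0.0728 0.1198] phi 86.27 F [-0.4 -1.1 -0.2] gap 0.0082 q6 -0.01
N 1 dp [-0.0005, -0.0013, 0.0211] rot [0.152, 0.016, -0.027] mid [0.578 0.073 0.109]
```

Call:
move_arm(commands=[{"grip": 0.0,"dp": [-0.0004,-0.001,0.007],"rot": [0,0,0]},{"grip": 0.0,"dp": [0,0,0.008],"rot": [0,0,0]},{"grip": 0.0,"dp": [0,0,0.005],"rot": [0,0,0]},{"grip": 0.0,"dp": [0,0,0.002],"rot": [0,0,0]},{"grip": 0.0,"dp": [0,0,0.0005],"rot": [0,0,0]},{"grip": 0.0,"dp": [0,0,0],"rot": [0,0,0]},{"grip": 0.0,"dp": [0,0,0],"rot": [0,0,0]}])

```text
time_s: 29.57
eef_pos: [0.5775, 0.0725, 0.0982]
tool_rot: [2.291, 2.146, 0.003]
ft_force: [-7.1, 0.9, 20.6]
finger_gap: 0.098
```

```bash
python3 plan.py
```

```text
t 29.57 tcp [0.5775 0.0725 0.0982] phi 86.28 F [-7.1  0.9 20.6] gap 0.0086 q6 -0.01
```

Call:
move_arm(commands=[{"grip": 0.026,"dp": [0,0,-0.002],"rot": [0,0,0]},{"grip": 0.026,"dp": [0,0,0],"rot": [0,0,0]},{"grip": 0.026,"dp": [0,0,0],"rot": [0,0,0]},{"grip": 0.026,"dp": [0,0,-0.015],"rot": [0,0,0]},{"grip": 0.026,"dp": [0,0,-0.03],"rot": [0,0,0]},{"grip": 0.026,"dp": [0,0,-0.04],"rot": [0,0,0]},{"grip": 0.026,"dp": [0,0,0],"rot": [0,0,0]},{"grip": 0.026,"dp": [0,0,0],"rot": [0,0,0]},{"grip": 0.026,"dp": [0,0,0],"rot": [0,0,0]}])

```text
time_s: 30.32
eef_pos: [0.5768, 0.0724, 0.1818]
tool_rot: [-2.293, -2.147, 0.001]
ft_force: [0.9, -0.4, -0.7]
finger_gap: 0.297
```

```bash
python3 plan.py .4894 -.3108 .16 175.8
```

```text
t 30.32 tcp [0.5768 0.0724 0.1818] phi 86.25 F [ 0.9 -0.4 -0.7] gap 0.0262 q6 -0.01
N 13 dp [-0.0214, -0.0258, 0.0017] rot [-0.004, -0.002, -6.888] mid [ 0.454 -0.101  0.171]
```

Call:
move_arm(commands=[{"grip": 0.04,"dp": [-0.0214,-0.0258,0.0017],"rot": [0,0,-6.888]},{"grip": 0.04,"dp": [-0.0214,-0.0258,0.0017],"rot": [0,0,-6.888]},{"grip": 0.04,"dp": [-0.0214,-0.0258,0.0017],"rot": [0,0,-6.888]},{"grip": 0.04,"dp": [-0.0214,-0.0258,0.0017],"rot": [0,0,-6.888]},{"grip": 0.04,"dp": [-0.0214,-0.0258,0.0017],"rot": [0,0,-6.888]},{"grip": 0.04,"dp": [-0.0214,-0.0258,0.0017],"rot": [0,0,-6.888]},{"grip": 0.04,"dp": [-0.0214,-0.0258,0.0017],"rot": [0,0,-6.888]},{"grip": 0.04,"dp": [-0.0214,-0.0258,0.0017],"rot": [0,0,-6.888]},{"grip": 0.04,"dp": [-0.0214,-0.0258,0.0017],"rot": [0,0,-6.888]},{"grip": 0.04,"dp": [-0.0214,-0.0258,0.0017],"rot": [0,0,-6.888]},{"grip": 0.04,"dp": [-0.0214,-0.0258,0.0017],"rot": [0,0,-6.888]},{"grip": 0.04,"dp": [-0.0214,-0.0258,0.0017],"rot": [0,0,-6.888]},{"grip": 0.04,"dp": [-0.0214,-0.0258,0.0017],"rot": [0,0,-6.888]},{"grip": 0.04,"dp": [0,0,0],"rot": [0,0,0]},{"grip": 0.04,"dp": [0,0,0],"rot": [0,0,0]},{"grip": 0.04,"dp": [0,0,0],"rot": [0,0,0]}])

```text
time_s: 31.65
eef_pos: [0.4871, -0.3049, 0.1596]
tool_rot: [-0.152, -3.136, -0.003]
ft_force: [0.2, -0.1, 0.3]
finger_gap: 0.455
```

```bash
python3 plan.py .4894 -.3108 .033 175.8;  python3 - <<'E'
from h import *
S=vision.capture("scene");T=vision.capture("top")
out=np.zeros((600,800,3),np.uint8); out[:480,:800]=cv2.resize(S[170:330,110:377][:, :266],(800,480),interpolation=cv2.INTER_CUBIC)
save("s7",out[:480])
save("t7",T)
E
```

```text
t 31.65 tcp [ 0.4871 -0.3049  0.1596] phi 174.44 F [ 0.2 -0.1  0.3] gap 0.0401 q6 -2.24
N 4 dp [-0.0007, -0.0014, 0.0317] rot [0.027, -0.03, -0.34] mid [ 0.488 -0.308  0.096]
```

View pics/s7.png

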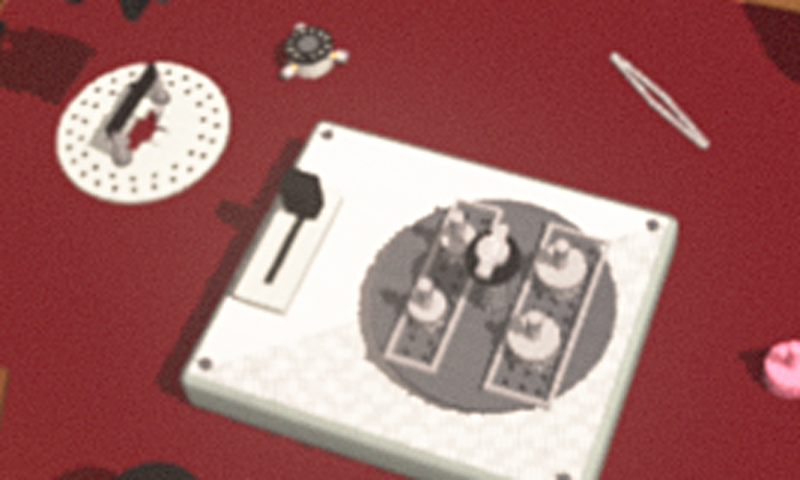

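All four baskets stand in their rows, and the lid lies where it was left. Gripping the lid.

Call:
move_arm(commands=[{"grip": 0.04,"dp": [-0.0007,-0.0014,0.0317],"rot": [0.027,-0.03,-0.34]},{"grip": 0.04,"dp": [-0.0007,-0.0014,0.0317],"rot": [0.027,-0.03,-0.34]},{"grip": 0.04,"dp": [-0.0007,-0.0014,0.0317],"rot": [0.027,-0.03,-0.34]},{"grip": 0.04,"dp": [-0.0007,-0.0014,0.0317],"rot": [0.027,-0.03,-0.34]},{"grip": 0.04,"dp": [0,0,0],"rot": [0,0,0]},{"grip": 0.04,"dp": [0,0,0],"rot": [0,0,0]},{"grip": 0.04,"dp": [0,0,0],"rot": [0,0,0]}])

```text
time_s: 32.33
eef_pos: [0.4909, -0.3119, 0.0361]
tool_rot: [0.113, 3.135, -0.006]
ft_force: [0.1, -1.0, 0.9]
finger_gap: 0.45
```

```bash
python3 plan.py .4894 -.3108 .031 175.8
```

```text
t 32.33 tcp [ 0.4909 -0.3119  0.0361] phi 175.88 F [ 0.1 -1.   0.9] gap 0.0397 q6 -2.27
N 1 dp [0.0015, 0.001, 0.0051] rot [-0.209, 0.246, 0.078] mid [ 0.49  -0.311  0.034]
```

Call:
move_arm(commands=[{"grip": 0.04,"dp": [0.0014,0.001,0.006],"rot": [-0.2,0.25,0]},{"grip": 0.04,"dp": [0,0,0],"rot": [0,0,0]},{"grip": 0.0,"dp": [0,0,0],"rot": [0,0,0]},{"grip": 0.0,"dp": [0,0,0],"rot": [0,0,0]},{"grip": 0.0,"dp": [0,0,0],"rot": [0,0,0]},{"grip": 0.0,"dp": [0,0,0],"rot": [0,0,0]},{"grip": 0.0,"dp": [0,0,0],"rot": [0,0,0]},{"grip": 0.0,"dp": [0,0,0],"rot": [0,0,0]},{"grip": 0.0,"dp": [0,0,0],"rot": [0,0,0]},{"grip": 0.0,"dp": [0,0,0],"rot": [0,0,0]}], newtons=60)

```text
time_s: 33.17
eef_pos: [0.489, -0.3107, 0.0284]
tool_rot: [-0.113, -3.138, -0.002]
ft_force: [-0.4, 1.0, 3.0]
finger_gap: 0.108
```

```bash
python3 plan.py .4894 -.3108 .23 175.8 .6045 .0291 .23 175.8 .6045 .0291 .175 175.8
```

```text
t 33.17 tcp [ 0.489  -0.3107  0.0284] phi 175.88 F [-0.4  1.   3. ] gap 0.0095 q6 -2.27
N 6 dp [-0.0, 0.0, -0.0336] rot [0.012, -0.017, 0.013] mid [ 0.489 -0.311  0.129]
N 10 dp [-0.009, 0.0347, 0.0] rot [0.0, 0.0, -0.0] mid [ 0.547 -0.141  0.23 ]
N 2 dp [0.0, 0.0, 0.0275] rot [0.0, 0.0, -0.0] mid [0.604 0.029 0.202]
```

Call:
move_arm(commands=[{"grip": 0.0,"dp": [0,0,-0.0336],"rot": [0,0,0]},{"grip": 0.0,"dp": [0,0,-0.0336],"rot": [0,0,0]},{"grip": 0.0,"dp": [0,0,-0.0336],"rot": [0,0,0]},{"grip": 0.0,"dp": [0,0,-0.0336],"rot": [0,0,0]},{"grip": 0.0,"dp": [0,0,-0.0336],"rot": [0,0,0]},{"grip": 0.0,"dp": [0,0,-0.0336],"rot": [0,0,0]},{"grip": 0.0,"dp": [-0.009,0.0347,0],"rot": [0,0,0]},{"grip": 0.0,"dp": [-0.009,0.0347,0],"rot": [0,0,0]},{"grip": 0.0,"dp": [-0.009,0.0347,0],"rot": [0,0,0]},{"grip": 0.0,"dp": [-0.009,0.0347,0],"rot": [0,0,0]},{"grip": 0.0,"dp": [-0.009,0.0347,0],"rot": [0,0,0]},{"grip": 0.0,"dp": [-0.009,0.0347,0],"rot": [0,0,0]},{"grip": 0.0,"dp": [-0.009,0.0347,0],"rot": [0,0,0]},{"grip": 0.0,"dp": [-0.009,0.0347,0],"rot": [0,0,0]},{"grip": 0.0,"dp": [-0.009,0.0347,0],"rot": [0,0,0]},{"grip": 0.0,"dp": [-0.009,0.0347,0],"rot": [0,0,0]},{"grip": 0.0,"dp": [0,0,0.025],"rot": [0,0,0]},{"grip": 0.0,"dp": [0,0,0.02],"rot": [0,0,0]},{"grip": 0.0,"dp": [0,0,0],"rot": [0,0,0]},{"grip": 0.0,"dp": [0,0,0],"rot": [0,0,0]}])

```text
time_s: 34.83
eef_pos: [0.6035, 0.0287, 0.1843]
tool_rot: [-0.113, -3.135, -0.003]
ft_force: [0.7, 0.0, -2.3]
finger_gap: 0.108
```

```bash
python3 plan.py .6045 .0292 .172 175.8;  python3 - <<'E'
from h import *
S=vision.capture("scene"); save("s8",S,(200,180,360,300),5)
E
```

```text
t 34.83 tcp [0.6035 0.0287 0.1843] phi 175.87 F [ 0.7  0.  -2.3] gap 0.0095 q6 -1.65
N 1 dp [-0.0011, 0.0006, 0.0123] rot [0.084, -0.278, 0.072] mid [0.604 0.029 0.178]
```

View pics/s8.png

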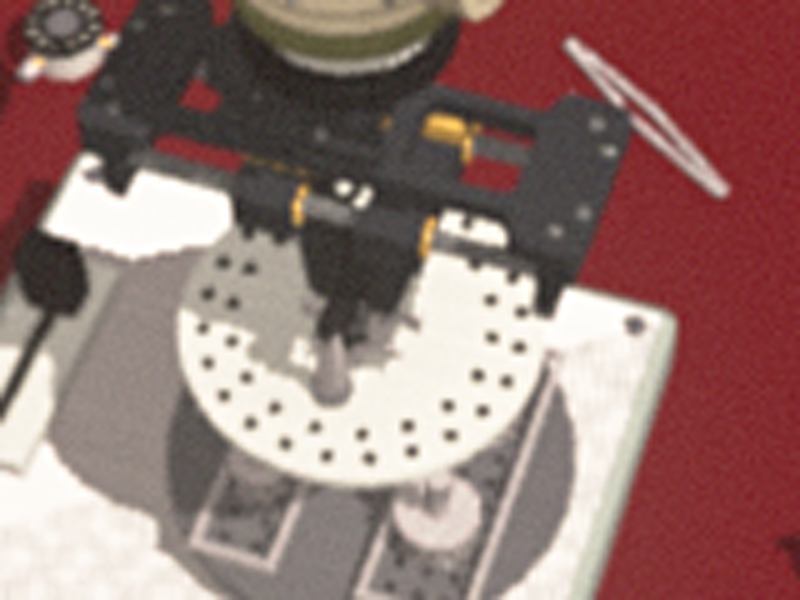

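Call:
move_arm(commands=[{"grip": 0.0,"dp": [-0.001,0.0005,0.008],"rot": [0,0,0]},{"grip": 0.0,"dp": [0,0,0.006],"rot": [0,0,0]},{"grip": 0.0,"dp": [0,0,0.004],"rot": [0,0,0]},{"grip": 0.0,"dp": [0,0,0.004],"rot": [0,0,0]},{"grip": 0.0,"dp": [0,0,0.003],"rot": [0,0,0]},{"grip": 0.0,"dp": [0,0,0],"rot": [0,0,0]},{"grip": 0.0,"dp": [0,0,0],"rot": [0,0,0]}])

```text
time_s: 35.47
eef_pos: [0.6048, 0.0294, 0.1599]
tool_rot: [-0.113, -3.137, -0.003]
ft_force: [0.3, 1.7, -3.7]
finger_gap: 0.104
```

```bash
python3 plan.py
```

```text
t 35.47 tcp [0.6048 0.0294 0.1599] phi 175.88 F [ 0.3  1.7 -3.7] gap 0.0092 q6 -1.65
```

Call:
move_arm(commands=[{"grip": 0.0,"dp": [0,0,0.003],"rot": [0,0,0]},{"grip": 0.0,"dp": [0,0,0.003],"rot": [0,0,0]},{"grip": 0.0,"dp": [0,0,0.002],"rot": [0,0,0]},{"grip": 0.0,"dp": [0,0,0],"rot": [0,0,0]},{"grip": 0.0,"dp": [0,0,0],"rot": [0,0,0]}])

```text
time_s: 35.88
eef_pos: [0.6051, 0.0294, 0.1524]
tool_rot: [-0.113, -3.139, -0.003]
ft_force: [0.6, 4.2, 0.9]
finger_gap: 0.105
```

```bash
python3 plan.py
```

```text
t 35.88 tcp [0.6051 0.0294 0.1524] phi 175.88 F [0.6 4.2 0.9] gap 0.0093 q6 -1.65
```

Call:
move_arm(commands=[{"grip": 0.0,"dp": [0,0,0.003],"rot": [0,0,0]},{"grip": 0.0,"dp": [0,0,0.003],"rot": [0,0,0]},{"grip": 0.0,"dp": [0,0,0.0025],"rot": [0,0,0]},{"grip": 0.0,"dp": [0,0,0],"rot": [0,0,0]},{"grip": 0.0,"dp": [0,0,0],"rot": [0,0,0]}])

```text
time_s: 36.3
eef_pos: [0.6052, 0.0295, 0.1444]
tool_rot: [-0.113, -3.139, -0.003]
ft_force: [-0.2, 4.6, 5.7]
finger_gap: 0.103
```

```bash
python3 plan.py
```

```text
t 36.3 tcp [0.6052 0.0295 0.1444] phi 175.88 F [-0.2  4.6  5.7] gap 0.0091 q6 -1.65
```

Call:
move_arm(commands=[{"grip": 0.0,"dp": [0,0,0.002],"rot": [0,0,0]},{"grip": 0.0,"dp": [0,0,0],"rot": [0,0,0]},{"grip": 0.0,"dp": [0,0,0],"rot": [0,0,0]},{"grip": 0.0,"dp": [0,0,0],"rot": [0,0,0]}])

```text
time_s: 36.63
eef_pos: [0.6055, 0.0294, 0.1442]
tool_rot: [0.113, 3.138, 0.002]
ft_force: [-3.9, 5.5, 18.1]
finger_gap: 0.109
```

```bash
python3 plan.py
```

```text
t 36.63 tcp [0.6055 0.0294 0.1442] phi 175.89 F [-3.9  5.5 18.1] gap 0.0096 q6 -1.65
```

Call:
move_arm(commands=[{"grip": 0.0,"dp": [0,0,-0.001],"rot": [0,0,2.5]},{"grip": 0.0,"dp": [0,0,0],"rot": [0,0,5]},{"grip": 0.0,"dp": [0,0,0],"rot": [0,0,5]},{"grip": 0.0,"dp": [0,0,0],"rot": [0,0,5]},{"grip": 0.0,"dp": [0,0,0],"rot": [0,0,5]},{"grip": 0.0,"dp": [0,0,0],"rot": [0,0,5]},{"grip": 0.0,"dp": [0,0,0],"rot": [0,0,5]},{"grip": 0.0,"dp": [0,0,0],"rot": [0,0,5]},{"grip": 0.0,"dp": [0,0,0],"rot": [0,0,5]},{"grip": 0.0,"dp": [0,0,0],"rot": [0,0,5]},{"grip": 0.0,"dp": [0,0,0],"rot": [0,0,5]},{"grip": 0.0,"dp": [0,0,0],"rot": [0,0,5]},{"grip": 0.0,"dp": [0,0,0],"rot": [0,0,5]},{"grip": 0.0,"dp": [0,0,0],"rot": [0,0,5]},{"grip": 0.0,"dp": [0,0,0],"rot": [0,0,5]},{"grip": 0.0,"dp": [0,0,0],"rot": [0,0,5]},{"grip": 0.0,"dp": [0,0,0],"rot": [0,0,3]},{"grip": 0.0,"dp": [0,0,0],"rot": [0,0,0]},{"grip": 0.0,"dp": [0,0,0],"rot": [0,0,0]}])

```text
time_s: 38.22
eef_pos: [0.605, 0.0302, 0.1443]
tool_rot: [-2.113, -2.323, -0.003]
ft_force: [-3.9, 7.9, 13.9]
finger_gap: 0.105
```

```bash
python3 plan.py; python3 -c "
from h import *
print(ctrl.observe()['torque'])"
```

```text
t 38.22 tcp [0.605  0.0302 0.1443] phi 95.43 F [-3.9  7.9 13.9] gap 0.0093 q6 -0.24
[1.31012282 0.51887272 0.21760291]
```

Call:
move_arm(commands=[{"grip": 0.0,"dp": [0,0,0],"rot": [0,0,1]},{"grip": 0.0,"dp": [0,0,0],"rot": [0,0,0]},{"grip": 0.0,"dp": [0,0,-0.002],"rot": [0,0,0]},{"grip": 0.0,"dp": [0,0,-0.002],"rot": [0,0,0]},{"grip": 0.0,"dp": [0,0,-0.002],"rot": [0,0,0]},{"grip": 0.0,"dp": [0,0,-0.001],"rot": [0,0,0]},{"grip": 0.0,"dp": [0,0,0],"rot": [0,0,0]},{"grip": 0.0,"dp": [0,0,0],"rot": [0,0,0]}])

```text
time_s: 38.88
eef_pos: [0.6049, 0.0305, 0.1494]
tool_rot: [-2.131, -2.303, -0.002]
ft_force: [0.3, 9.7, 0.7]
finger_gap: 0.103
```

```bash
python3 plan.py; python3 -c "
from h import *
print(ctrl.observe()['torque'])"
```

```text
t 38.88 tcp [0.6049 0.0305 0.1494] phi 94.43 F [0.3 9.7 0.7] gap 0.0091 q6 -0.22
[ 1.54712347 -0.22479586  0.23983251]
```

Call:
move_arm(commands=[{"grip": 0.0,"dp": [0,0,-0.001],"rot": [0,0,0]},{"grip": 0.0,"dp": [0,0,-0.001],"rot": [0,0,0]},{"grip": 0.0,"dp": [0,0,0],"rot": [0,0,0]},{"grip": 0.0,"dp": [0,0,0],"rot": [0,0,0]}])

```text
time_s: 39.22
eef_pos: [0.6047, 0.0305, 0.1505]
tool_rot: [-2.131, -2.302, -0.001]
ft_force: [3.3, 8.4, -6.1]
finger_gap: 0.103
```

```bash
python3 plan.py
```

```text
t 39.22 tcp [0.6047 0.0305 0.1505] phi 94.43 F [ 3.3  8.4 -6.1] gap 0.009 q6 -0.22
```

Call:
move_arm(commands=[{"grip": 0.0,"dp": [0,0,0.001],"rot": [0,0,0]},{"grip": 0.04,"dp": [0,0,0],"rot": [0,0,0]},{"grip": 0.04,"dp": [0,0,0],"rot": [0,0,0]},{"grip": 0.04,"dp": [0,0,0],"rot": [0,0,0]},{"grip": 0.04,"dp": [0,0,0],"rot": [0,0,0]},{"grip": 0.04,"dp": [0,0,-0.015],"rot": [0,0,0]},{"grip": 0.04,"dp": [0,0,-0.03],"rot": [0,0,0]},{"grip": 0.04,"dp": [0,0,-0.035],"rot": [0,0,0]},{"grip": 0.04,"dp": [0,0,-0.01],"rot": [0,0,0]},{"grip": 0.0,"dp": [0,0,0],"rot": [0,0,0]},{"grip": 0.0,"dp": [0,0,0],"rot": [0,0,0]},{"grip": 0.0,"dp": [0,0,0],"rot": [0,0,0]}])

```text
time_s: 40.22
eef_pos: [0.6045, 0.0289, 0.2388]
tool_rot: [-2.132, -2.301, 0.003]
ft_force: [0.5, 0.1, -0.5]
finger_gap: 0.256
```

```bash
python3 plan.py .525 -.124 .24 86.3 .525 -.124 .07 86.3;  python3 - <<'E'
from h import *
S=vision.capture("scene");T=vision.capture("top")
out=np.zeros((600,800,3),np.uint8); out[:600,:400]=cv2.resize(S[180:330,200:300],(400,600),interpolation=cv2.INTER_CUBIC); out[:400,400:]=cv2.resize(T[130:230,240:340],(400,400),interpolation=cv2.INTER_CUBIC)
out[:600,:400]=cv2.resize(S[215:315,220:320],(400,400),interpolation=cv2.INTER_CUBIC).repeat(1,0)[:400] if False else out[:600,:400]
save("s9",out)
E
```

```text
t 40.22 tcp [0.6045 0.0289 0.2388] phi 94.36 F [ 0.5  0.1 -0.5] gap 0.0225 q6 -0.22
N 5 dp [-0.0303, -0.0165, -0.0002] rot [-0.056, -0.02, 1.612] mid [ 0.567 -0.049  0.239]
N 5 dp [-0.0, 0.0, 0.034] rot [0.0, 0.0, 0.0] mid [ 0.525 -0.124  0.155]
```

View pics/s9.png

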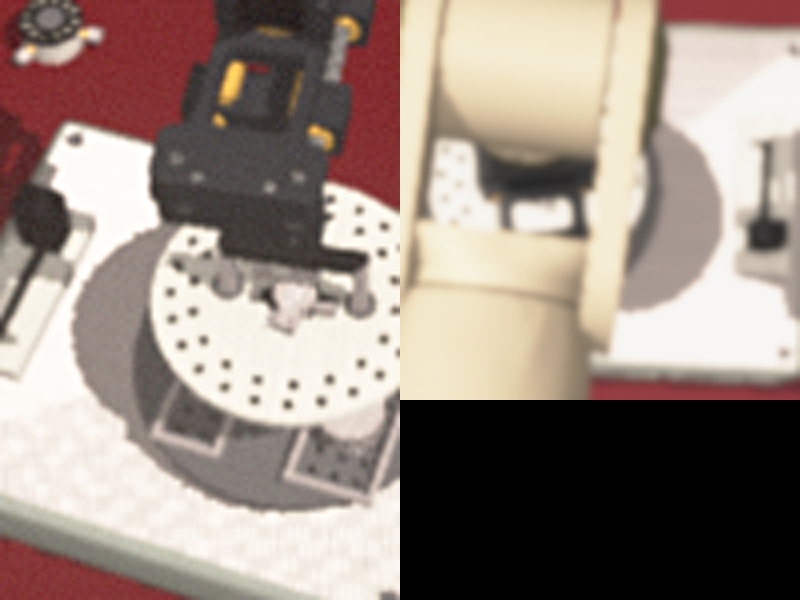

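Lid is back on with the bar crosswise as at the start. Now the selector: closed fingers go down behind (robot side of) the grip.

Call:
move_arm(commands=[{"grip": 0.0,"dp": [-0.0303,-0.0165,0],"rot": [0,0,1.6]},{"grip": 0.0,"dp": [-0.0303,-0.0165,0],"rot": [0,0,1.6]},{"grip": 0.0,"dp": [-0.0303,-0.0165,0],"rot": [0,0,1.6]},{"grip": 0.0,"dp": [-0.0303,-0.0165,0],"rot": [0,0,1.6]},{"grip": 0.0,"dp": [-0.0303,-0.0165,0],"rot": [0,0,1.6]},{"grip": 0.0,"dp": [0,0,0],"rot": [0,0,0]},{"grip": 0.0,"dp": [0,0,0],"rot": [0,0,0]},{"grip": 0.0,"dp": [0,0,0],"rot": [0,0,0]}])

```text
time_s: 40.98
eef_pos: [0.5258, -0.1237, 0.24]
tool_rot: [-2.288, -2.148, 0.001]
ft_force: [0.5, 0.1, 0.2]
finger_gap: 0.005
```

```bash
python3 plan.py .522 -.1255 .12 86.3 .522 -.1255 .079 86.3
```

```text
t 40.98 tcp [ 0.5258 -0.1237  0.24  ] phi 86.38 F [0.5 0.1 0.2] gap 0.0004 q6 -0.39
N 4 dp [-0.0006, -0.0009, 0.03] rot [-0.04, -0.029, 0.019] mid [ 0.524 -0.125  0.18 ]
N 2 dp [0.0, -0.0, 0.0205] rot [0.0, 0.0, 0.0] mid [ 0.522 -0.126  0.1  ]
```

Call:
move_arm(commands=[{"grip": 0.0,"dp": [-0.0006,-0.0009,0.03],"rot": [0,0,0]},{"grip": 0.0,"dp": [-0.0006,-0.0009,0.03],"rot": [0,0,0]},{"grip": 0.0,"dp": [-0.0006,-0.0009,0.03],"rot": [0,0,0]},{"grip": 0.0,"dp": [-0.0006,-0.0009,0.03],"rot": [0,0,0]},{"grip": 0.0,"dp": [0,0,0.02],"rot": [0,0,0]},{"grip": 0.0,"dp": [0,0,0.02],"rot": [0,0,0]},{"grip": 0.0,"dp": [0,0,0],"rot": [0,0,0]},{"grip": 0.0,"dp": [0,0,0],"rot": [0,0,0]},{"grip": 0.0,"dp": [0,0.01,0],"rot": [0,0,0]},{"grip": 0.0,"dp": [0,0.01,0],"rot": [0,0,0]},{"grip": 0.0,"dp": [0,0.01,0],"rot": [0,0,0]},{"grip": 0.0,"dp": [0,0.01,0],"rot": [0,0,0]},{"grip": 0.0,"dp": [0,0.01,0],"rot": [0,0,0]},{"grip": 0.0,"dp": [0,0.01,0],"rot": [0,0,0]},{"grip": 0.0,"dp": [0,0,0],"rot": [0,0,0]},{"grip": 0.0,"dp": [0,0,0],"rot": [0,0,0]}])

```text
time_s: 42.32
eef_pos: [0.5822, -0.1294, 0.0815]
tool_rot: [-2.289, -2.151, -0.001]
ft_force: [0.9, 0.1, 0.1]
finger_gap: 0.002
```

```bash
python3 plan.py
```

```text
t 42.32 tcp [ 0.5822 -0.1294  0.0815] phi 86.43 F [0.9 0.1 0.1] gap 0.0002 q6 -0.36
```

Call:
move_arm(commands=[{"grip": 0.0,"dp": [0,0.006,0],"rot": [0,0,0]},{"grip": 0.0,"dp": [0,0.005,0],"rot": [0,0,0]},{"grip": 0.0,"dp": [0,0.004,0],"rot": [0,0,0]},{"grip": 0.0,"dp": [0,0.003,0],"rot": [0,0,0]},{"grip": 0.0,"dp": [0,0.002,0],"rot": [0,0,0]},{"grip": 0.0,"dp": [0,0,0],"rot": [0,0,0]}])

```text
time_s: 42.82
eef_pos: [0.6004, -0.1309, 0.0806]
tool_rot: [-2.287, -2.147, 0.004]
ft_force: [-9.3, 1.0, 7.0]
finger_gap: 0.003
```

```bash
python3 plan.py;  python3 - <<'E'
from h import *
S=vision.capture("scene"); save("s10",S,(140,190,300,310),5)
E
```

```text
t 42.82 tcp [ 0.6004 -0.1309  0.0806] phi 86.38 F [-9.3  1.   7. ] gap 0.0003 q6 -0.34
```

View pics/s10.png

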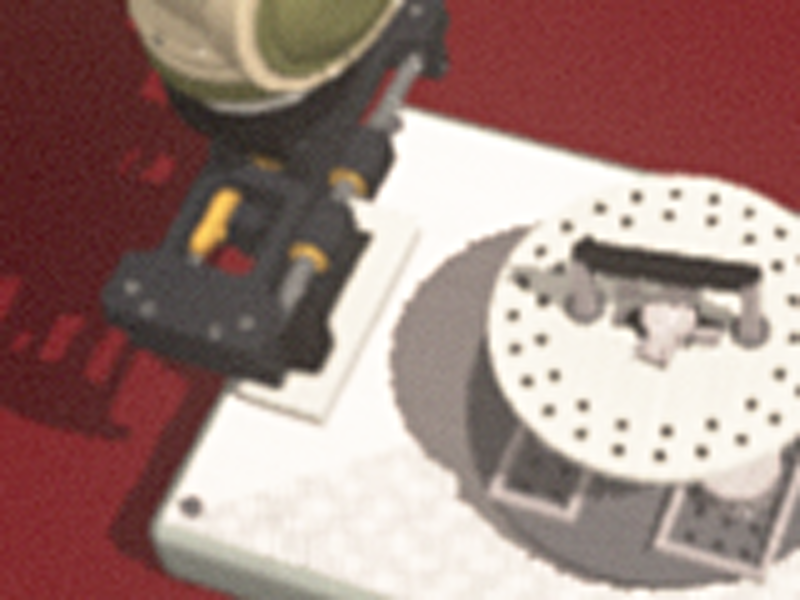

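Fx is −9 N at TCP x = 0.600, which is the predicted end stop. One more small push, then back away.

Call:
move_arm(commands=[{"grip": 0.0,"dp": [0,0.0015,0],"rot": [0,0,0]},{"grip": 0.0,"dp": [0,0,0],"rot": [0,0,0]},{"grip": 0.0,"dp": [0,0,0],"rot": [0,0,0]},{"grip": 0.0,"dp": [0,-0.01,0],"rot": [0,0,0]},{"grip": 0.0,"dp": [0,-0.015,0],"rot": [0,0,0]},{"grip": 0.0,"dp": [0,-0.005,-0.03],"rot": [0,0,0]},{"grip": 0.0,"dp": [0,0,-0.04],"rot": [0,0,0]},{"grip": 0.0,"dp": [0,0,-0.04],"rot": [0,0,0]},{"grip": 0.0,"dp": [0,0,-0.04],"rot": [0,0,0]},{"grip": 0.0,"dp": [-0.025,-0.03,0],"rot": [0,0,0]},{"grip": 0.0,"dp": [-0.025,-0.03,0],"rot": [0,0,0]},{"grip": 0.0,"dp": [-0.025,-0.03,0],"rot": [0,0,0]},{"grip": 0.0,"dp": [-0.025,-0.03,0],"rot": [0,0,0]},{"grip": 0.0,"dp": [-0.025,-0.03,0],"rot": [0,0,0]},{"grip": 0.0,"dp": [-0.025,-0.03,0],"rot": [0,0,0]},{"grip": 0.0,"dp": [-0.025,-0.03,0],"rot": [0,0,0]},{"grip": 0.0,"dp": [-0.03,0,0],"rot": [0,0,0]},{"grip": 0.0,"dp": [0,0,0],"rot": [0,0,0]},{"grip": 0.0,"dp": [0,0,0],"rot": [0,0,0]}])

```text
time_s: 44.45
eef_pos: [0.3506, -0.3218, 0.2305]
tool_rot: [-2.292, -2.146, 0.0]
ft_force: [0.4, -0.3, 0.4]
finger_gap: 0.006
```

```bash
python3 plan.py;  python3 - <<'E'
from h import *
S=vision.capture("scene");T=vision.capture("top")
out=np.zeros((600,800,3),np.uint8); out[:600,:400]=cv2.resize(S[180:330,180:280],(400,600),interpolation=cv2.INTER_CUBIC); out[:440,400:]=cv2.resize(T[125:235,245:345],(400,440),interpolation=cv2.INTER_CUBIC)
save("s11",out); save("final_top",T); save("final_scene",S)
E
```

```text
t 44.45 tcp [ 0.3506 -0.3218  0.2305] phi 86.23 F [ 0.4 -0.3  0.4] gap 0.0005 q6 -0.93
```

View pics/s11.png

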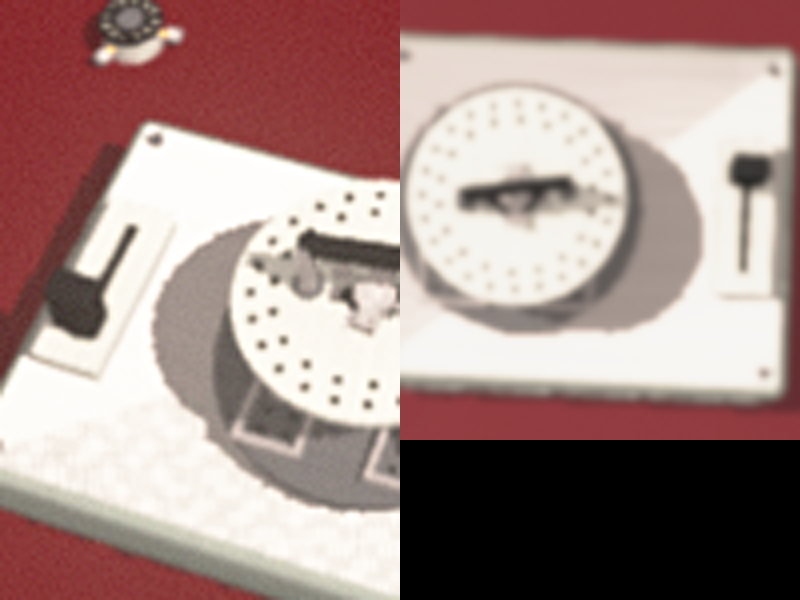

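View pics/final_scene.png

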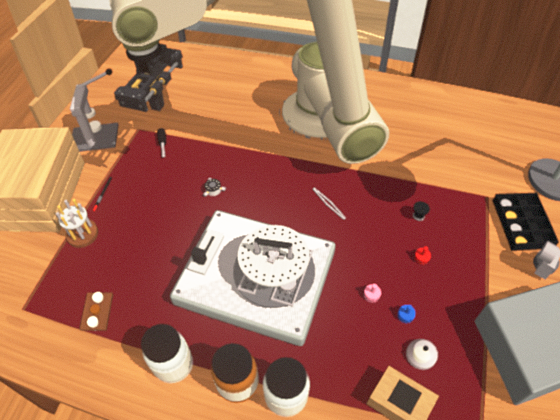

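The final pictures show the lid on with its bar crosswise, as at the start, and the selector at the far end (scene (198,255)). The loupe, the movement holder and the coloured look-alikes are untouched, and no steel basket is left on the bench.

```bash
python3 -c "
from workcell import ctrl
print(ctrl.sign_off())"
```

```text
the job is handed in; nothing more can be done
None
```

The job is done and handed in at about 45 s of the 208 s allowed; sign-off gives no verdict.

- **Lid off:** I pressed it down, turned it back about 80° anticlockwise and lifted it onto the bench right of the machine.
- **Baskets:** Four were present. Both small ones went into the narrow row and both large ones into the wide row. A picture before the lid went back on showed all four upright between their strips. I left the blue, pink and red look-alikes where they were.
- **Lid back on:** I pressed it to its stop and turned it about 81° clockwise. It sprang up about 6 mm to its locked height and held against a light upward pull of about 6 N. The bar ended within 1° of its starting angle.
- **Selector:** I pushed it last. At the predicted end-stop position the push read about 9 N, well above the 2 N it takes to slide, and the picture shows it at the far end.

The last pictures also show the loupe and movement holder undisturbed and the robot clear of everything.

No check failed. I did not test that the lugs sit behind the detent rib by turning the lid back; I judged that from its height and angle. The baskets can't be seen properly under the lid, so their final state rests on the picture taken before the lid went on.

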